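# Close the test kiln and fit its pyrometer probe

### The job

Close the small test kiln for firing: slide the loose half of its lid up against the fixed half until the joint is shut along its whole length and the sides of the two halves are in line. Then take the pyrometer probe out of the wooden tool rack and put it, gently because its ceramic sheath is brittle, down through the sloping port in that lid half until its collar sits on the mouth of the port, and leave it there. Leave the clay tools in the rack, the cup and the kiln prop where they are.

Things in the scene. Friction and masses are not known exactly. Their poses are not given: they have to be found in the camera images.
- kiln: Bench-top test kiln, fixed: low steel-cased box of cream brick, 220 mm (x) by 300 mm (y), grey control box on its +y end. Origin: centre of its underside, on the table; z up. Rim at z = 130 mm. The +y half of its lid (y 0 to 150 mm, 40 mm thick, top z = 170 mm) is bolted on and has its own bar handle at y = 85 mm. The chamber below is open for |x| < 60, |y| < 105 mm.
- kiln_joint (a point): Middle of the lower edge of the fixed lid half's joint face, at kiln (0, 0, 130 mm); axes as the kiln's. The joint face is the kiln's x-z plane and faces the kiln's -y.
- lid_half: Loose half of the lid, lying free on the rim: cream brick slab 220 mm (x) by 150 mm (y) by 40 mm, steel band, bar handle on top, white sloping port towards its -y edge; 0.5 to 0.8 kg. Origin: centre of its underside, z up; joint face at y = +75 mm. It starts 30 to 60 mm from the fixed half, a little askew. Closed, its origin is at kiln (0, -75, 130 mm), heading as the kiln.
- lid_handle (a point): Middle of the loose half's bar handle: round steel bar, diameter 12 mm, 110 mm long along the lid half's x on two posts at its ends; at lid half (0, 15, 70 mm), that is 30 mm above the lid's top; axes as the lid half's.
- lid_corner_near (a point): Lower corner of the loose half's joint face at its -x end (lid half (-110, 75, 0 mm)).
- lid_corner_far (a point): Lower corner of the loose half's joint face at its +x end (lid half (110, 75, 0 mm)).
- port: White ceramic guide tube through the loose half, trumpet mouth 41 mm outside. Origin: centre of the mouth, at lid half (0, -60, 60 mm); z out along the bore, 35 deg from vertical, leaning to the lid half's -y. Opening 25 mm, narrowing over 12 mm to a 15 mm bore, 48 mm long. Unless the half is closed, the kiln's end wall blocks it 73 mm below the mouth.
- probe: Pyrometer probe, 110 to 190 g, round: white ceramic sheath 12 mm in diameter, 100 mm long, round tip; steel collar 38 mm across, 6 mm thick; black handle 26 mm in diameter, 70 mm long (z 106 to 176 mm), 16 mm plug on its end (to 186 mm). Origin at the tip, z towards the handle. Stands upright in one of the rack's three holes (which one varies), collar on the rack's top.
- probe_collar (a point): Centre of the collar's lower face, 100 mm from the tip; axes as the probe's.
- rack: Wooden tool rack, fixed, 220 mm (x) by 80 mm (y), top at z = 118 mm; three 15 mm holes through the top board at x = -65, 0, 65 mm. Origin at the centre of its underside, z up.
- loop_tool: Clay loop tool standing in a rack hole: wooden handle 13 mm in diameter, steel loop on top 34 mm across, its top 192 mm above the table. Origin at its foot. To be left there.
- wood_knife: Wooden modelling knife standing in a rack hole: 13 mm round handle with a flat 18 mm blade, its top 190 mm above the table. Origin at its foot. To be left there.
- bisque_cup: Unglazed cup, 72 mm across, 85 mm high, on the table. Origin at the centre of its underside. To be left there.
- kiln_prop: Cream cylinder 38 mm in diameter, 60 mm high, standing on the table between the kiln and the cup. Origin at the centre of its underside. To be left there.
Not all that is in view belongs to the job. What is meant by the probe is not blue, and is the larger of those in its own colour.

How it is judged:
By the outcome, as a careful person would: the job done as asked, in the order asked, and still so for the second after the job is handed in, with the robot touching nothing.
It also fails if it takes over 61 s, if anything falls off the work surface, if the arm or the gripper's body presses on something with over 40 N, if the wrist force passes 120 N, or if a joint passes its speed limit or range.

### The arm

A 6-joint arm with a two-finger parallel gripper is mounted at the origin on the work surface. World frame = base frame: x ahead of the robot, y to its left, z up, the work surface at z = 0. Lengths are in m, angles in rad, forces in N, time in s.
With the tool pointing down it reaches from about 0.325 to 0.775 m from the base axis. Payload 5.5 kg.
Tool frame: the origin (TCP) lies on the front face of the gripper's body, between the roots of the fingers; the fingertips stand ahead of it and the grasp point (between the pads) lies 54 mm ahead of it (tip_extent is the z of the fingertips in the tool frame, in m); z points along the fingers, y is the direction in which the jaws open and shut (so a half turn about z gives the same grasp; the last joint's range is limited). The gripper opens to 85 mm and grips with 20 to 120 N. Pads are 22 mm wide; open, the fingers measure 114 mm over their backs; the gripper's body (76 mm by 85 mm) begins 54 mm behind the grasp point. The pads swing forward as they close: fully open they stand 13 mm farther back than shut.
Start: joints at [-1.172, 0.091, 1.231, -0, 1.82, -0.057], TCP at [0.264, -0.539, 0.304] pointing down, gripper open.
Joint ranges: [-2.87, 2.87], [-0.86, 2.18], [0.17, 2.46], [-1.51, 4.65], [0.06, 2.69], [-2.65, 2.65]. Speed limits (rad/s): [2.57, 2.57, 3.01, 3.14, 3.14, 3.14].

### API

Orientations are given as a 3x3 rotation matrix whose columns are the frame's x, y, z axes.
In Python, from plant import get_state, snapshot, close_job, tip_extent gives the robot as it stands.
- The arm moves only by the tool play_rows, never from a script. Its argument "targets" is a list that holds one entry, the list of rows, each a list of 7 numbers: the shift along the world's x, y, z in m, then the turn, a rotation vector about the world's x, y, z in degrees, then the finger opening in m, from 0 to 0.0854. A call has 1 to 10 rows; each row is the pose to reach, as a shift and turn from the pose measured when the call began; what a row does not reach only later rows make up. A row lasts 1/12 s, in which the tool goes at most 41.7 mm and 7.16 degrees, less where a joint would pass 70% of its speed; a pose out of reach is approached as far as the arm can. A call with a gripper value outside its range is refused whole. The fingers move at their own pace and stop on an object; "newtons" is the grip in N (left out, the last holds). Time passes only in rows, so rows that repeat a pose let the fingers close. It gives the time, the measured TCP pose, the force and the opening at its end, in the units of the state.
- get_state(): the state, without advancing time (a new reading comes with each control period).
- snapshot(name): name is "scene" or "side" or "wrist"; returns a dict with "color" (384x512x3 uint8, red, green, blue), "range_z" (384x512 float32, m along the optical axis (not along the pixel's ray), 0 where there is no reading), "fov_y" (degrees; the focal length in pixels is half the picture's height over the tangent of half this angle, whatever the lens; pixels are square), "cx", "cy" (the principal point, pixels), "xyz" and "rotation" of the camera in the world. Camera axes: x right, y down, z forward; pixel columns grow to the right and rows downward; lengths in m; the calibration is good to about 2 mm. The wrist camera is an equidistant fisheye: a pixel r from the principal point sees the ray r / f radians off the axis. A picture is of the moment at which its call begins.
- close_job(): hands the job in, once; it reports no verdict.
The state is a dict: "time": time; "q": joint angles; "joint_vel": joint speeds; "tau": joint torques, N m; "position": TCP position; "tcp_rot": TCP orientation; "ft_force": force on the tool from outside, world axes, zero at the start; "torque": the same for the moment, N m; "width": finger opening in m.
Only numpy, scipy, OpenCV 4.12 (cv2) and the standard library are available. Lean on these libraries where they do the work, as an engineer would, in place of code of your own. Each camera call takes 0.05 s, during which the arm holds its last target.

## Working session

There is one attempt and no reset: what is moved stays moved. The work goes in short steps, Python scripts to look and compute and a tool call to move; the robot and the scene stay as the last step left them, time stands still between calls to the robot, and variables do not carry over. Pictures are saved under pics/ and viewed, and the job is handed in when it is done.

Besides the shell and the picture viewer there is one more tool, called after "Emit:" in YAML: its name, and indented under it one key for each argument. play_rows: Moves the arm, as the interface text tells. Its arguments: {"type":"object","properties":{"targets":{"type":"array","items":{"type":"array","items":{"type":"array","items":{"type":"number"}}}},"newtons":{"type":"number"}},"required":["targets"]}

```bash
ls; mkdir -p pics
cat > h.py <<'E'
import numpy as np, cv2
from plant import get_state, snapshot, tip_extent
def foc(s): return s["color"].shape[0]/2/np.tan(np.radians(s["fov_y"])/2)
def take(n,tag):
    s=snapshot(n); cv2.imwrite(f"pics/{tag}.png",s["color"][:,:,::-1]); np.savez(f"pics/{tag}.npz",**s); return s
def load(tag): return dict(np.load(f"pics/{tag}.npz"))
def pts(s,u,v,z=None):
    "pinhole: world point from depth"
    f=foc(s); u=np.asarray(u,float);v=np.asarray(v,float)
    if z is None: z=s["range_z"][v.astype(int),u.astype(int)]
    c=np.stack([(u-s["cx"])/f*z,(v-s["cy"])/f*z,z],-1)
    return c@s["rotation"].T+s["xyz"]
def cloud(s):
    v,u=np.mgrid[0:384,0:512]; return pts(s,u,v,s["range_z"])
def wray(s,u,v):
    f=foc(s); x=np.asarray(u,float)-s["cx"]; y=np.asarray(v,float)-s["cy"]; r=np.hypot(x,y)+1e-9; t=r/f
    d=np.stack([x/r*np.sin(t),y/r*np.sin(t),np.cos(t)],-1); return d@s["rotation"].T
def wcloud(s):
    v,u=np.mgrid[0:384,0:512]; f=foc(s);x=u-s["cx"];y=v-s["cy"];r=np.hypot(x,y)+1e-9;t=r/f
    d=np.stack([x/r*np.sin(t),y/r*np.sin(t),np.cos(t)],-1); z=s["range_z"]
    return (d/np.maximum(d[...,2:],1e-3)*z[...,None])@s["rotation"].T+s["xyz"]
def proj(s,p):
    c=(np.asarray(p)-s["xyz"])@s["rotation"]; f=foc(s); return c[...,0]/c[...,2]*f+s["cx"],c[...,1]/c[...,2]*f+s["cy"]
E
python3 - <<'E'
from h import *
for n in ("scene","side","wrist"):
    s=take(n,n+"0"); print(n,s["fov_y"],s["cx"],s["cy"],s["xyz"],s["rotation"].round(3).tolist())
print(get_state(),tip_extent)
E
```

```text
pics
scene 53.09812250759345 256.7289614423738 191.2889118866466 [1.0867989  0.11340903 0.84742945] [[-0.439, 0.674, -0.594], [0.899, 0.341, -0.276], [0.017, -0.655, -0.755]]
side 46.84835063449292 254.95981659759408 187.02826986595716 [0.37740467 0.55555619 0.86093238] [[-0.977, -0.147, 0.153], [-0.212, 0.681, -0.7], [-0.001, -0.717, -0.697]]
wrist 65.70646984690485 253.712656333895 189.80086301179998 [ 0.3392713  -0.50058614  0.37295992] [[0.44, -0.848, -0.296], [-0.898, -0.416, -0.142], [-0.002, 0.328, -0.945]]
{'time': 0.15, 'q': array([-1.17168106e+00,  9.16995623e-02,  1.23161871e+00,  1.76890569e-05,
        1.81978392e+00, -5.66695215e-02]), 'joint_vel': array([-8.21531744e-04, -1.82893631e-03, -2.75680897e-03, -9.16062746e-05,
       -7.09877806e-04,  9.10638519e-06]), 'tau': array([ 2.18729954e-03, -4.59371889e+01, -4.18525243e+01, -1.48007439e-05,
        9.56352800e-03,  2.13291332e-05]), 'position': array([ 0.26408036, -0.53864807,  0.30299702]), 'tcp_rot': array([[ 8.97913982e-01,  4.40170598e-01, -5.70815228e-04],
       [ 4.40170956e-01, -8.97912900e-01,  1.39755805e-03],
       [ 1.02621604e-04, -1.50614320e-03, -9.99998861e-01]]), 'ft_force': array([-0.14772445, -0.62382255, -0.15570298]), 'torque': array([-0.03802945,  0.00669499,  0.02501531]), 'width': 0.08548598266803477} 0.0726
```

View pics/scene0.png

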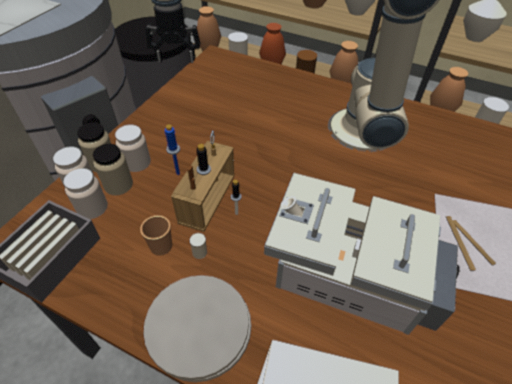

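View pics/side0.png

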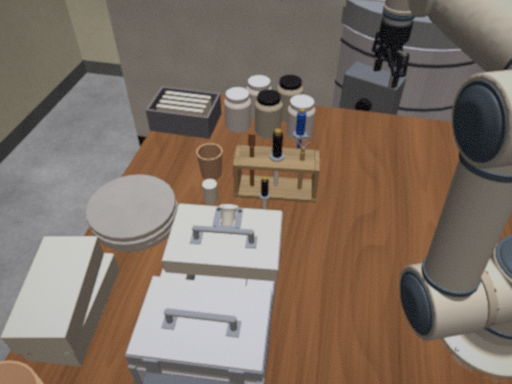

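View pics/wrist0.png

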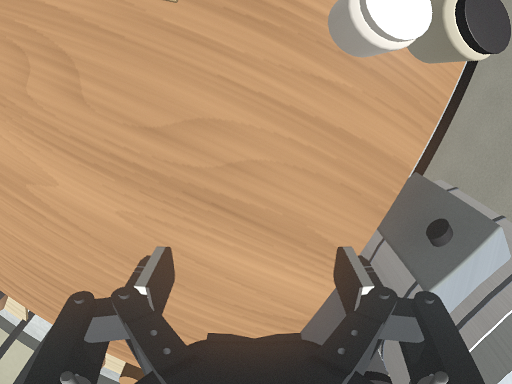

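Candidates for the probe, as scene / side pixels:
- Blue-handled probe at (171,140) / (300,122): wrong, it is blue.
- Black-handled probe in the rack at (203,158) / (277,145).
- Small black one standing in front of the rack at (235,190) / (265,187): wrong, it is the smaller black one.

I choose the large black one in the rack and check it in a close crop. I also measure the lid.

Run:
```python
from h import *
a=cv2.imread("pics/scene0.png")[105:235,140:280]; b=cv2.imread("pics/side0.png")[95:205,220:340]
a=cv2.resize(a,None,fx=4,fy=4,interpolation=cv2.INTER_CUBIC)[:,:560];b=cv2.resize(b,(0,0),fx=4,fy=4,interpolation=cv2.INTER_CUBIC)
cv2.imwrite("pics/cropA.png",a);cv2.imwrite("pics/cropB.png",b)
a=cv2.imread("pics/scene0.png")[170:300,255:455];cv2.imwrite("pics/cropC.png",cv2.resize(a,None,fx=4,fy=4,interpolation=cv2.INTER_CUBIC))
a=cv2.imread("pics/side0.png")[190:384,125:290];cv2.imwrite("pics/cropD.png",cv2.resize(a,None,fx=3,fy=3,interpolation=cv2.INTER_CUBIC))
for n in("scene0","side0"):
    s=load(n);P=cloud(s)
    hs=cv2.cvtColor(s["color"],cv2.COLOR_RGB2HSV)
    z=P[...,2]
    print(n,"table z",np.median(z[(z>-.03)&(z<.03)]))
    for c in np.arange(.1,.2,.01):
        print(round(c,2),((z>c)&(z<c+.01)&(P[...,0]>.2)&(P[...,0]<.8)&(abs(P[...,1])<.45)).sum(),end=' ')
    print()
```

```text
scene0 table z -0.00038228367155579424
0.1 689 0.11 3093 0.12 1770 0.13 708 0.14 586 0.15 607 0.16 7662 0.17 4175 0.18 339 0.19 227 
side0 table z 0.0007052357148740751
0.1 345 0.11 1877 0.12 1629 0.13 888 0.14 847 0.15 853 0.16 5333 0.17 11711 0.18 389 0.19 357
```

View pics/cropA.png

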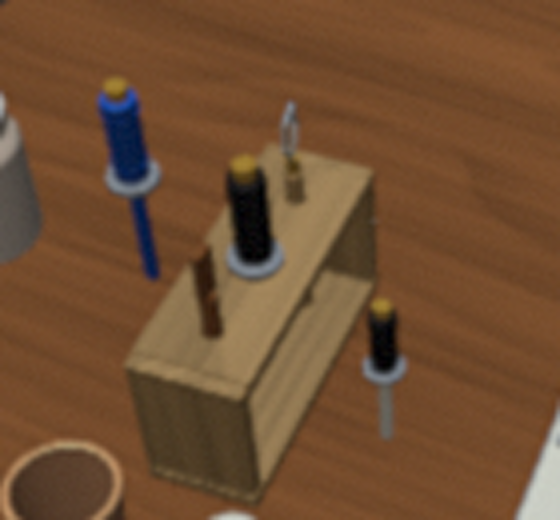

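View pics/cropB.png

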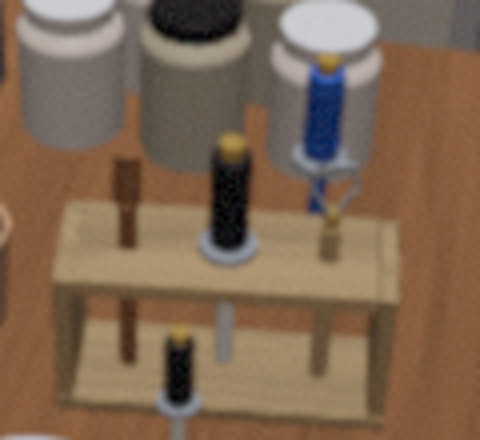

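View pics/cropC.png

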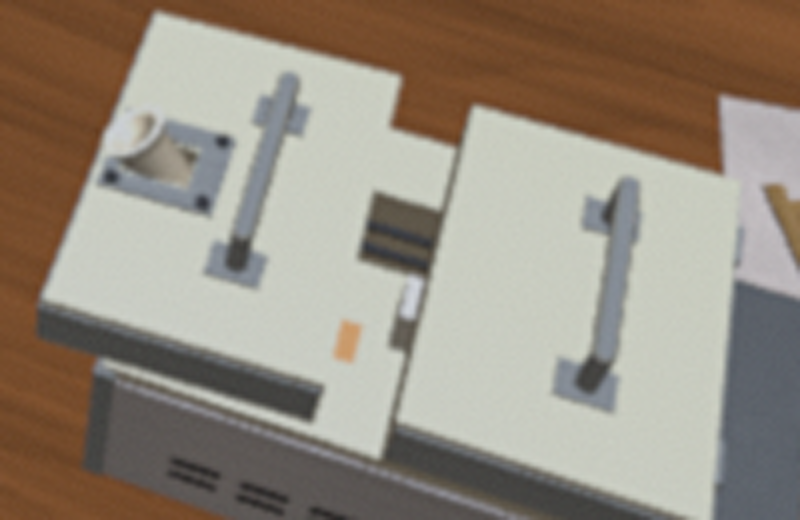

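View pics/cropD.png

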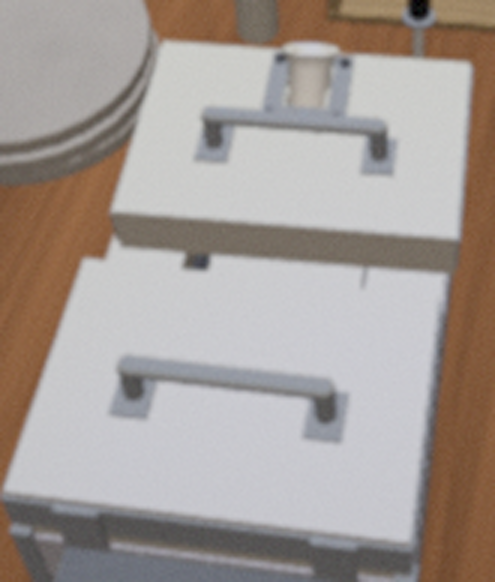

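The crops show the large black probe in the middle hole: its collar is at crop A (255,262) and it stands between the knife and the loop tool. There is also an odd cream, orange and white patch in the lid gap, around scene (345,250). I check that with depth next and fit the top faces.

Run:
```python
from h import *
s=load("scene0");P=cloud(s)
a=s["color"][210:275,325:385,::-1];cv2.imwrite("pics/cropE.png",cv2.resize(a,None,fx=9,fy=9,interpolation=cv2.INTER_NEAREST))
for v in range(215,270,5): print(v,[int(1000*P[v,u,2]) for u in range(325,385,4)])
for n in("scene0","side0"):
    s=load(n);P=cloud(s)
    m=(P[...,2]>.155)&(P[...,2]<.185)&(s["color"].min(-1)>90)
    # image-space: split by component
    k,l,st,ce=cv2.connectedComponentsWithStats(cv2.erode(m.astype(np.uint8),np.ones((3,3))))
    for i in range(1,k):
        if st[i,4]>400:
            Q=P[l==i]; A=np.c_[Q[:,:2],np.ones(len(Q))]; pl=np.linalg.lstsq(A,Q[:,2],rcond=None)[0]
            r=cv2.minAreaRect((Q[:,:2]*1000).astype(np.float32)); print(n,st[i],ce[i].round(),np.median(Q[:,2]).round(4),pl.round(3),r)
```

```text
215 [167, 170, 170, 172, 168, 169, 129, 128, 130, 128, 127, 170, 170, 169, 169]
220 [171, 171, 171, 169, 170, 170, 121, 125, 127, 129, 129, 167, 169, 167, 167]
225 [169, 168, 167, 169, 170, 170, 101, 104, 109, 116, 157, 167, 169, 169, 170]
230 [847, 171, 168, 170, 168, 78, 85, 89, 99, 103, 171, 167, 167, 167, 170]
235 [168, 171, 169, 170, 168, 57, 64, 70, 78, 81, 170, 170, 170, 170, 170]
240 [168, 168, 170, 170, 168, 58, 59, 58, 93, 148, 168, 168, 169, 169, 167]
245 [170, 166, 170, 170, 56, 59, 59, 58, 96, 172, 166, 169, 168, 167, 170]
250 [168, 168, 169, 167, 95, 58, 62, 69, 91, 172, 168, 171, 169, 169, 168]
255 [170, 170, 169, 169, 93, 59, 60, 65, 138, 170, 169, 168, 171, 168, 168]
260 [167, 168, 169, 168, 95, 57, 56, 58, 170, 170, 168, 168, 169, 168, 170]
265 [164, 166, 170, 127, 128, 126, 128, 128, 169, 168, 169, 169, 169, 170, 169]
scene0 [   0    0  100   44 1658] [51. 19.] 0.18 [0.001 0.002 0.183] ((147.2491912841797, -1169.2115478515625), (403.1481628417969, 194.6207275390625), 10.703639030456543)
scene0 [ 266  175   88   92 4227] [312. 221.] 0.1697 [ 0.    -0.005  0.17 ] ((561.8515014648438, 6.499702453613281), (219.0940399169922, 146.04470825195312), 6.761223793029785)
scene0 [ 355  199   85  104 5523] [399. 250.] 0.1694 [ 0.001 -0.001  0.169] ((549.70556640625, 199.4188232421875), (218.87014770507812, 152.55519104003906), 4.817842960357666)
side0 [ 163  205  118   69 5580] [224. 241.] 0.1707 [ 0.002 -0.015  0.17 ] ((559.3299560546875, 10.536651611328125), (218.1212158203125, 151.6467742919922), 6.86781644821167)
side0 [ 126  278  145   96 9452] [203. 326.] 0.1707 [ 0.001 -0.004  0.171] ((547.1851806640625, 201.53463745117188), (220.13723754882812, 153.66384887695312), 4.7827653884887695)
```

View pics/cropE.png

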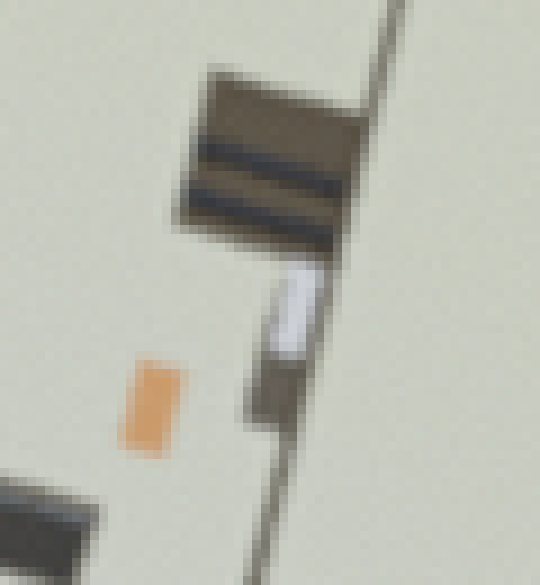

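The gap is clear: depth shows only the chamber (about 58 mm) under the odd patch. Next I measure the probe, rack and neighbours from both views, and the lid edges more closely.

Run:
```python
from h import *
for n,pr in(("scene0",[(203,150),(203,160),(203,170),(171,130),(235,185)]),("side0",[(277,131),(277,145),(277,156),(300,125),(265,185)])):
    s=load(n);P=cloud(s)
    print(n,[P[v,u].round(3).tolist() for u,v in pr])
    dark=(s["color"].max(-1)<55)&(P[...,2]>.1)&(P[...,2]<.23)
    blue=(s["color"][...,2].astype(int)-s["color"][...,0]>40)&(P[...,2]>0)
    k,l,st,ce=cv2.connectedComponentsWithStats(dark.astype(np.uint8))
    for i in range(1,k):
        if st[i,4]>30 and np.hypot(ce[i][0]-pr[1][0],ce[i][1]-pr[1][1])<50:
            Q=P[l==i];print(' dark',ce[i].round(),st[i,4],Q.mean(0).round(4),Q[:,2].min().round(3),Q[:,2].max().round(3))
    Q=P[blue];Q=Q[(Q[:,1]<-.1)&(abs(Q[:,0]-.5)<.4)];print(' blue',np.median(Q,0).round(3),Q[:,2].max())
    m=(P[...,2]>.112)&(P[...,2]<.123)&(P[...,1]<-.12)&(P[...,1]>-.55)&(P[...,0]>.2)&(P[...,0]<.8)
    m=cv2.morphologyEx(m.astype(np.uint8),cv2.MORPH_OPEN,np.ones((3,3)))
    k,l,st,ce=cv2.connectedComponentsWithStats(m)
    for i in range(1,k):
        if st[i,4]>150: Q=P[l==i];print(' flat',ce[i].round(),st[i,4],Q.mean(0).round(3),cv2.minAreaRect((Q[:,:2]*1000).astype(np.float32)))
```

```text
scene0 [[0.511, -0.303, 0.194], [0.516, -0.304, 0.164], [0.521, -0.304, 0.132], [0.467, -0.432, 0.176], [0.526, -0.208, 0.127]]
 dark [202. 160.] 180 [ 0.5172 -0.3049  0.1655] 0.127 0.195
 dark [235. 188.] 54 [ 0.5269 -0.2069  0.1173] 0.101 0.128
 blue [ 0.473 -0.433  0.142] 0.17876128530110325
 flat [202. 176.] 1473 [ 0.527 -0.303  0.118] ((509.3976135253906, -311.044189453125), (223.33572387695312, 81.70757293701172), 6.586162090301514)
side0 [[0.51, -0.305, 0.206], [0.508, -0.3, 0.167], [0.377, 0.556, 0.861], [0.466, -0.425, 0.145], [0.517, -0.2, 0.121]]
 dark [268.  97.] 271 [ 0.5788 -0.5599  0.1317] 0.12 0.138
 dark [277. 145.] 180 [ 0.5078 -0.2987  0.1676] 0.132 0.196
 dark [264. 186.] 55 [ 0.5189 -0.2008  0.1155] 0.1 0.13
 blue [ 0.465 -0.427  0.149] 0.18310010648567165
 flat [276. 159.] 1564 [ 0.509 -0.302  0.118] ((510.76171875, -308.1427001953125), (217.96035766601562, 87.42034912109375), 6.98960018157959)
```

Emit:
play_rows:
  targets:
    - [[0.025,0.023,0.003,0,0,-2,0.085],[0.05,0.046,0.006,0,0,-4,0.085],[0.075,0.069,0.01,0,0,-6,0.085],[0.1,0.092,0.015,0,0,-8,0.085],[0.125,0.115,0.02,0,0,-10,0.085],[0.15,0.138,0.025,0,0,-12,0.085],[0.175,0.161,0.03,0,0,-14,0.085],[0.2,0.184,0.035,0,0,-16,0.085],[0.225,0.207,0.04,0,0,-18,0.085],[0.246,0.229,0.04,0,0,-19.3,0.085]]

```text
time: 0.98
position: [0.5115, -0.3081, 0.3438]
tcp_rot: [[0.993, 0.117, 0.001], [0.117, -0.993, 0.001], [0.001, -0.001, -1.0]]
ft_force: [0.7, 0.4, 1.6]
width: 0.0852
```

Run:
```python
from h import *
s=take("wrist","wrack"); print(get_state())
```

```text
{'time': 1.0333, 'q': array([-0.59320457,  0.09682949,  1.15525985,  0.00529319,  1.89001742,
        0.85743451]), 'joint_vel': array([-0.06115905, -0.00929842,  0.03048786, -0.01589444, -0.00517129,
       -0.16830129]), 'tau': array([ -6.11606777, -46.18508935, -42.687217  ,  -1.9808697 ,
         0.11313651,  -0.05888914]), 'position': array([ 0.51445002, -0.30421501,  0.34293759]), 'tcp_rot': array([[ 0.99258601,  0.12152096,  0.00237977],
       [ 0.12150957, -0.99258025,  0.00445685],
       [ 0.00290371, -0.00413464, -0.99998724]]), 'ft_force': array([ 0.39220811,  3.75831934, -0.79790892]), 'torque': array([ 0.09949226, -0.00133605,  0.03583143]), 'width': 0.0849800945161767}
```

View pics/wrack.png

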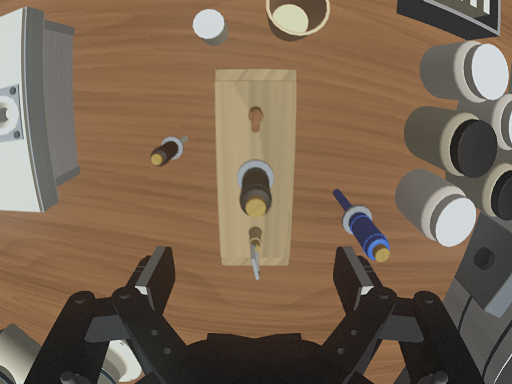

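The wrist view shows the probe's collar at (257,172) in the middle rack hole, the knife at (256,117) and the loop tool at (256,240). The jaws open across the rack, as I wanted. Now I measure the collar and rack edges, then go to the lid.

Run:
```python
from h import *
s=load("wrack");P=wcloud(s);c=s["color"]
def onplane(u,v,z):
    d=wray(s,u,v); return s["xyz"]+d*((z-s["xyz"][2])/d[...,2:])
v,u=np.mgrid[0:384,0:512]
reg=(u>200)&(u<310)&(v>50)&(v<285)
z=P[...,2]
dark=reg&(c.max(-1)<90)&(z>.13)
m=reg&(z>.112)&(z<.1205)
Q=P[m];print("rack top",np.median(Q[:,2]),cv2.minAreaRect((Q[:,:2]*1000).astype(np.float32)))
# rack top by ray cast corners
k,l,st,ce=cv2.connectedComponentsWithStats(cv2.morphologyEx(m.astype(np.uint8),cv2.MORPH_CLOSE,np.ones((9,9))))
i=1+np.argmax(st[1:,4]);yy,xx=np.nonzero(l==i);R=onplane(xx,yy,.118);print("ray",cv2.minAreaRect((R[:,:2]*1000).astype(np.float32)))
col=reg&(abs(u-256)<24)&(abs(v-178)<24)&(z>.1205)&(z<.1285)
print("collar",P[col].mean(0),col.sum())
for zz in(.15,.16,.17,.18):
    h=(abs(u-256)<25)&(abs(v-190)<30)&(abs(z-zz)<.005); Q=P[h];print(zz,h.sum(),Q.mean(0).round(4), Q[:,:2].min(0).round(4),Q[:,:2].max(0).round(4))
h=(abs(u-256)<15)&(abs(v-207)<12)&(z>.198)
print("plug top",P[h].mean(0).round(4),h.sum())
```

```text
rack top 0.11816124639138831 ((506.9543151855469, -309.10003662109375), (220.50132751464844, 80.75885009765625), 6.625668525695801)
ray ((507.1692810058594, -309.08599853515625), (219.82730102539062, 80.76515197753906), 6.687586784362793)
collar [ 0.51588547 -0.3078787   0.12390772] 391
0.15 76 [ 0.5175 -0.308   0.1501] [ 0.5076 -0.3212] [ 0.5205 -0.2962]
0.16 84 [ 0.5178 -0.3074  0.1601] [ 0.5092 -0.3207] [ 0.5207 -0.2964]
0.17 91 [ 0.5177 -0.3079  0.17  ] [ 0.5069 -0.3214] [ 0.5204 -0.2961]
0.18 89 [ 0.5178 -0.3077  0.181 ] [ 0.502  -0.3212] [ 0.5211 -0.2957]
plug top [ 0.5088 -0.3088  0.2042] 348
```

Emit:
play_rows:
  targets:
    - [[0.003,0.035,0.005,0,0,0,0.085],[0.006,0.07,0.01,0,0,0,0.085],[0.01,0.105,0.02,0,0,0,0.085],[0.015,0.14,0.03,0,0,0,0.085],[0.02,0.175,0.04,0,0,0,0.085],[0.025,0.21,0.04,0,0,0,0.085],[0.03,0.245,0.04,0,0,0,0.085],[0.035,0.28,0.04,0,0,0,0.085],[0.04,0.315,0.04,0,0,0,0.085],[0.04,0.335,0.04,0,0,0,0.085]]

```text
time: 1.87
position: [0.5546, 0.0339, 0.3822]
tcp_rot: [[0.992, 0.124, 0.001], [0.124, -0.992, 0.005], [0.002, -0.005, -1.0]]
ft_force: [-0.4, 0.3, -0.2]
width: 0.0853
```

Run:
```python
from h import *
s=take("wrist","wlid"); st=get_state(); print(st["position"],st["time"])
```

```text
[0.55431824 0.0360107  0.38231342] 1.9167
```

View pics/wlid.png

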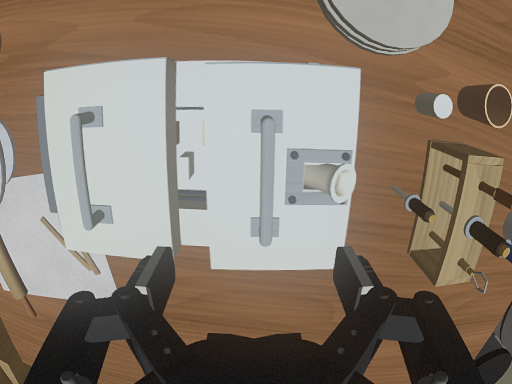

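The wrist view shows the loose half from (205,60) to (360,270) with its bar along (267,115)-(267,240). The port mouth is at (343,183) and the fixed half ends at its joint edge x≈172. Next I fit edges by ray casting.

```bash
cat > lid.py <<'E'
from h import *
def onplane(s,u,v,z):
    d=wray(s,u,v); return s["xyz"]+d*((z-s["xyz"][2])/d[...,2:])
def lines(R,ang):
    "R Nx2 (mm); rotate by -ang; robust edges"
    a=np.radians(ang);X=np.c_[np.cos(a),np.sin(a)].ravel();Y=np.array([-X[1],X[0]])
    return np.c_[R@X,R@Y]
def rect(s,seed,zr=(.16,.18),z0=.17):
    P=wcloud(s);m=((P[...,2]>zr[0])&(P[...,2]<zr[1])).astype(np.uint8)
    return P,m
def edges(R,ang):
    q=lines(R,ang);out={}
    for nm,i,sg in(("x-",0,-1),("x+",0,1),("y-",1,-1),("y+",1,1)):
        o=1-i;b=np.round(q[:,o]/3).astype(int);pp=[]
        for k in np.unique(b):
            w=q[b==k]
            j=np.argmax(sg*w[:,i]);pp.append(w[j])
        pp=np.array(pp);lo,hi=np.percentile(pp[:,o],[8,92]);pp=pp[(pp[:,o]>lo)&(pp[:,o]<hi)]
        for _ in range(4):
            c=np.polyfit(pp[:,o],pp[:,i],1);r=pp[:,i]-np.polyval(c,pp[:,o]);k=abs(r)<max(1.2,1.5*np.std(r))
            pp=pp[k]
        c=np.polyfit(pp[:,o],pp[:,i],1)
        out[nm]=(np.polyval(c,q[:,o].mean()),np.degrees(c[0]),len(pp),np.std(pp[:,i]-np.polyval(c,pp[:,o])))
    return out
E
python3 - <<'E'
from lid import *
s=load("wlid");P=wcloud(s);v,u=np.mgrid[0:384,0:512]
m=((abs(P[...,2]-.1695)<.008)&(s["color"].min(-1)>120)).astype(np.uint8)
m=cv2.morphologyEx(m,cv2.MORPH_OPEN,np.ones((3,3)))
for nm,reg in(("fixed",(u<200)&(u>30)),("loose",(u>200)&(u<380))):
    k=reg&(m>0)&(v<280);yy,xx=np.nonzero(k);R=onplane(s,xx,yy,.17)[:,:2]*1000
    print(nm,k.sum(),np.median(P[k][:,2]),cv2.minAreaRect(R.astype(np.float32)))
    ang=4.8 if nm=="fixed" else 6.8
    for a,b in edges(R,ang).items(): print('  ',a,np.round(b,2))
h=(u>255)&(u<282)&(v>110)&(v<245)&(P[...,2]>.196)
Q=P[h];print("bar",h.sum(),Q.mean(0),Q[:,2].max());c,(w,hh),a=cv2.minAreaRect((Q[:,:2]*1000).astype(np.float32));print(c,w,hh,a)
h=(u>320)&(u<362)&(v>155)&(v<205)&(P[...,2]>.176);Q=P[h];print("port",Q.mean(0),Q.max(0),Q.min(0))
E
```

```text
fixed 20548 0.17021524438538022 ((546.505615234375, 199.48968505859375), (222.08096313476562, 151.52659606933594), 4.884612083435059)
   x- [ 4.5156e+02 -4.5000e-01  3.2000e+01  5.3000e-01]
   x+ [ 6.7181e+02 -7.0000e-02  4.1000e+01  3.0000e-01]
   y- [78.04  0.16 62.    0.33]
   y+ [ 2.2765e+02 -2.0000e-02  6.1000e+01  5.6000e-01]
loose 26922 0.17027553944836668 ((558.8630981445312, 9.349479675292969), (221.74143981933594, 150.63824462890625), 6.635092735290527)
   x- [4.4571e+02 1.0000e-01 4.1000e+01 3.7000e-01]
   x+ [6.6615e+02 8.0000e-02 4.1000e+01 3.2000e-01]
   y- [-1.316e+02 -1.300e-01  4.700e+01  3.700e-01]
   y+ [17.59 -0.1  63.    0.39]
bar 1708 [0.56245296 0.02526827 0.20669807] 0.4525383909680742
(569.2916259765625, 26.111604690551758) 140.86288452148438 15.795430183410645 9.024675369262695
port [ 0.56596632 -0.04413617  0.18881498] [0.63761235 0.04495942 0.45253839] [ 0.54545817 -0.06558512  0.17608631]
```

Emit:
play_rows:
  targets:
    - [[0.003,-0.012,-0.02,0,0,-0.4,0.04],[0.003,-0.012,-0.045,0,0,-0.4,0.04],[0.003,-0.012,-0.07,0,0,-0.4,0.04],[0.003,-0.012,-0.095,0,0,-0.4,0.04],[0.003,-0.012,-0.115,0,0,-0.4,0.04],[0.003,-0.012,-0.125,0,0,-0.4,0.04],[0.003,-0.012,-0.128,0,0,-0.4,0.04],[0.003,-0.012,-0.128,0,0,-0.4,0.04]]
  newtons: 50

```text
time: 2.58
position: [0.5571, 0.0238, 0.2539]
tcp_rot: [[0.993, 0.12, 0.0], [0.12, -0.993, 0.007], [0.001, -0.007, -1.0]]
ft_force: [-0.3, 0.3, 1.2]
width: 0.0396
```

Run:
```python
from h import *
s=take("wrist","wgrasp"); st=get_state(); print(st["position"],st["time"],st["tcp_rot"],st["ft_force"],st["width"])
```

```text
[0.55748472 0.02382537 0.25518673] 2.6333 [[ 0.9927934   0.11981882  0.00217273]
 [ 0.11980121 -0.99277357  0.00695113]
 [ 0.0029899  -0.00664074 -0.99997348]] [ 0.08568408 -0.61428497  0.20266665] 0.04009083380650874
```

View pics/wgrasp.png

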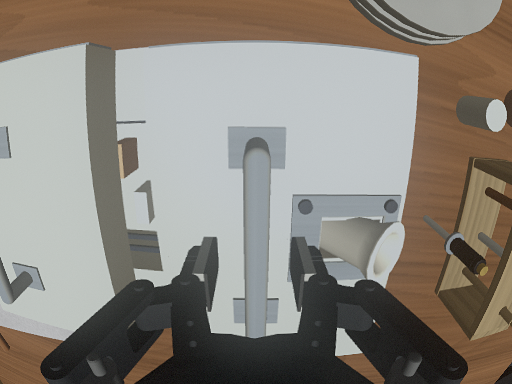

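The bar at (258,240) lies centred between the open pads, and the right finger clears the port. I close on it.

Emit:
play_rows:
  targets:
    - [[0,0,0,0,0,0,0.005],[0,0,0,0,0,0,0.005],[0,0,0,0,0,0,0.005],[0,0,0,0,0,0,0.005],[0,0,0,0,0,0,0.005]]
  newtons: 50

```text
time: 3.05
position: [0.558, 0.0236, 0.2573]
tcp_rot: [[0.993, 0.12, 0.006], [0.12, -0.993, 0.006], [0.007, -0.006, -1.0]]
ft_force: [0.9, -0.9, 6.2]
width: 0.0099
```

Run:
```python
from h import *
s=take("wrist","wgr2"); st=get_state(); print(st["position"],st["time"],st["ft_force"],st["torque"],st["width"])
```

```text
[0.55801927 0.02358607 0.25732238] 3.1 [ 0.17170239 -1.33114107  5.74225758] [-0.19543682  0.01085502 -0.0716793 ] 0.010197816540818999
```

View pics/wgr2.png

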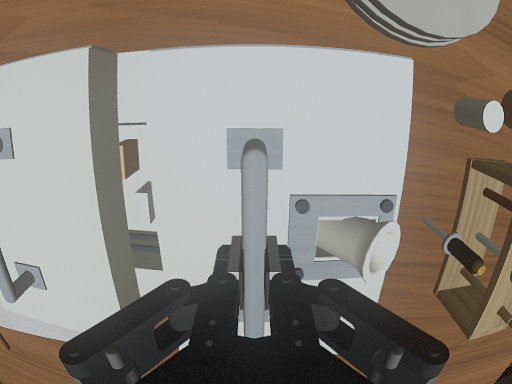

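Emit:
play_rows:
  targets:
    - [[0,0.003,0,0,0,0,0.005],[0,0.007,0,0,0,-0.2,0.005],[0.0005,0.012,0,0,0,-0.5,0.005],[0.0005,0.017,0,0,0,-0.8,0.005],[0.0005,0.022,0,0,0,-1.1,0.005],[0.001,0.027,0,0,0,-1.4,0.005],[0.001,0.031,0,0,0,-1.7,0.005],[0.001,0.034,0,0,0,-1.75,0.005],[0.001,0.036,0,0,0,-1.75,0.005],[0.001,0.036,0,0,0,-1.75,0.005]]
  newtons: 60

```text
time: 3.93
position: [0.559, 0.0602, 0.2574]
tcp_rot: [[0.996, 0.09, 0.006], [0.09, -0.996, 0.007], [0.007, -0.006, -1.0]]
ft_force: [1.6, -2.6, 1.1]
width: 0.01
```

Run:
```python
from lid import *
st=get_state(); print(st["position"],st["time"],st["ft_force"],st["torque"],st["width"])
s=take("wrist","wsl1");P=wcloud(s);v,u=np.mgrid[0:384,0:512]
take("side","ssl1");take("scene","csl1")
```

```text
[0.55902239 0.0602419  0.25736738] 3.9333 [ 1.56322844 -2.64283843  1.1484419 ] [-0.4186468  -0.02847411  0.04302181] 0.009989661385612024
```

View pics/wsl1.png

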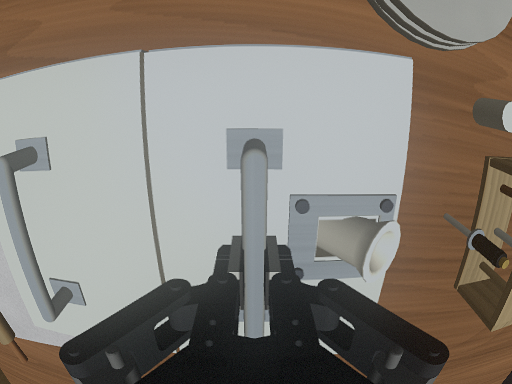

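View pics/csl1.png

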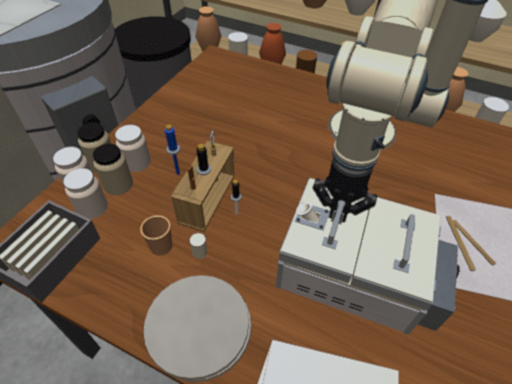

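The lid is nearly shut, with a narrow, even gap from (143,55) to (162,270). Before the final push I measure the gap, the angle and the x offset at the -x end from this close view.

```bash
cat > chk.py <<'E'
from lid import *
import sys
def chk(tag,split):
    # split: function u0(v) of the joint column
    s=load(tag);c=s["color"].astype(int);v,u=np.mgrid[0:384,0:512]
    cream=(c.min(-1)>120)&(c.max(-1)-c.min(-1)<40)
    H=4.9;a=np.radians(H);X=np.array([np.cos(a),np.sin(a)]);Y=np.array([-X[1],X[0]]);J=np.array([552.9,124.8])
    f=lambda uu,vv:((onplane(s,uu,vv,.17)[:,:2]*1000-J)@np.c_[X,Y])
    # -x end edge: first cream row from above for columns
    for nm,r in(("fixed",range(split-60,split-8,3)),("loose",range(split+8,split+90,3))):
        e=[]
        for uu in r:
            g=c[:120,uu].min(-1).astype(float);k=np.argmax(g>150)
            if k>1: 
                vv=k-1+(150-g[k-1])/(g[k]-g[k-1]);e.append((uu,vv))
        e=np.array(e);q=f(e[:,0],e[:,1]);p=np.polyfit(q[:,1],q[:,0],1)
        r=q[:,0]-np.polyval(p,q[:,1]);q=q[abs(r)<1];p=np.polyfit(q[:,1],q[:,0],1);print(tag,nm,"-x edge at joint",p[1].round(2),"at -+20",np.polyval(p,[-20,20]).round(2),"slope deg",np.degrees(p[0]).round(2),"n",len(q))
    # gap: dark run along rows near split
    for vv in range(65,260,20):
        g=c[vv,split-15:split+45].min(-1).astype(float);d=np.nonzero(g<150)[0]
        if len(d):
            lo,hi=split-15+d.min()-.5,split-15+d.max()+.5; q=f(np.array([lo,hi]),np.array([vv,vv]));print("  x %.0f joint y fixed %.2f loose %.2f dark %.1fpx"%(q[0,0],q[0,1],q[1,1],hi-lo))
E
python3 -c "
from chk import *
chk('wsl1',145)"
```

```text
wsl1 fixed -x edge at joint 109.89 at -+20 [109.85 109.92] slope deg 0.1 n 18
wsl1 loose -x edge at joint 108.75 at -+20 [108.9 108.6] slope deg -0.42 n 28
  x 102 joint y fixed -0.52 loose -2.91 dark 4.0px
  x 90 joint y fixed -0.27 loose -3.27 dark 5.0px
  x 79 joint y fixed -0.43 loose -2.84 dark 4.0px
  x 68 joint y fixed -0.39 loose -2.83 dark 4.0px
  x 57 joint y fixed -0.15 loose -3.24 dark 5.0px
  x 45 joint y fixed -0.34 loose -3.46 dark 5.0px
  x 33 joint y fixed -0.32 loose -2.87 dark 4.0px
  x 20 joint y fixed -0.10 loose -3.36 dark 5.0px
  x 7 joint y fixed -0.33 loose -2.99 dark 4.0px
  x -7 joint y fixed -0.34 loose -3.09 dark 4.0px
```

Emit:
play_rows:
  targets:
    - [[0.0006,0.0,0,0,0,0,0.005],[0.0012,0.0,0,0,0,0,0.005],[0.0012,0.0015,0,0,0,0,0.005],[0.0011,0.0025,0,0,0,0,0.005],[0.001,0.0035,0,0,0,0,0.005],[0.001,0.005,0,0,0,0,0.005],[0.001,0.006,0,0,0,0,0.005],[0.001,0.006,0,0,0,0,0.005]]

```text
time: 4.75
position: [0.56, 0.0638, 0.2574]
tcp_rot: [[0.996, 0.087, 0.006], [0.087, -0.996, 0.003], [0.006, -0.002, -1.0]]
ft_force: [-2.0, -12.5, 1.1]
width: 0.0095
```

Run:
```python
from chk import *
st=get_state(); print(st["position"],st["time"],st["ft_force"],st["torque"],st["width"])
s=take("wrist","wsl2");chk("wsl2",137)
```

```text
[0.56002253 0.06378353 0.2573985 ] 4.75 [ -1.95556618 -12.50189958   1.12334535] [-1.90590731  0.32969678 -0.0084474 ] 0.009473645737580014
wsl2 fixed -x edge at joint 109.95 at -+20 [109.97 109.92] slope deg -0.07 n 18
wsl2 loose -x edge at joint 110.26 at -+20 [110.3  110.22] slope deg -0.11 n 28
```

View pics/wsl2.png

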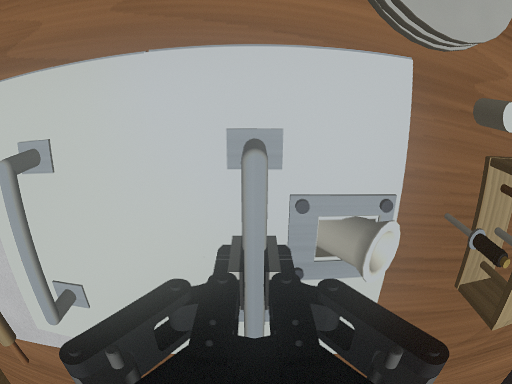

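The joint line is gone and the sides agree to 0.3 mm, with 12 N of push. I release, back off upwards and check.

Emit:
play_rows:
  targets:
    - [[0,0,0,0,0,0,0.005],[0,0,0,0,0,0,0.03],[0,0,0,0,0,0,0.04],[0,0,0,0,0,0,0.04],[0,0,0.01,0,0,0,0.04],[0,0,0.035,0,0,0,0.04],[0,0,0.065,0,0,0,0.04],[0,0,0.1,0,0,0,0.04],[0,0,0.125,0,0,0,0.04],[0,0,0.125,0,0,0,0.04]]

```text
time: 5.63
position: [0.5601, 0.0641, 0.3906]
tcp_rot: [[0.996, 0.088, 0.017], [0.088, -0.996, 0.004], [0.017, -0.002, -1.0]]
ft_force: [0.6, -0.2, 0.6]
width: 0.0398
```

Run:
```python
from chk import *
st=get_state(); print(st["position"],st["time"],st["ft_force"],st["width"])
s=take("wrist","wcl");P=wcloud(s);v,u=np.mgrid[0:384,0:512]
sc=take("scene","ccl");sd=take("side","scl")
cv2.imwrite("pics/cropF.png",cv2.resize(sc["color"][170:300,255:455,::-1],None,fx=4,fy=4,interpolation=cv2.INTER_CUBIC))
```

```text
[0.56011486 0.06406859 0.39056777] 5.6333 [ 0.63911628 -0.17112938  0.55229566] 0.03975940153766063
```

View pics/wcl.png

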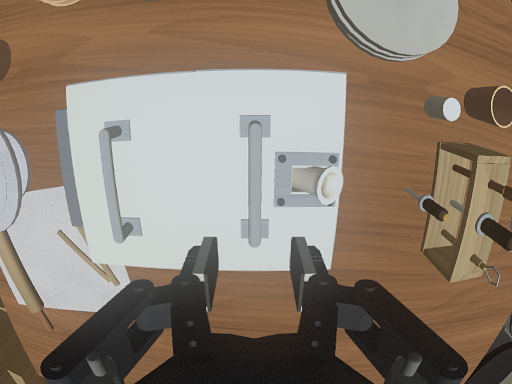

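View pics/cropF.png

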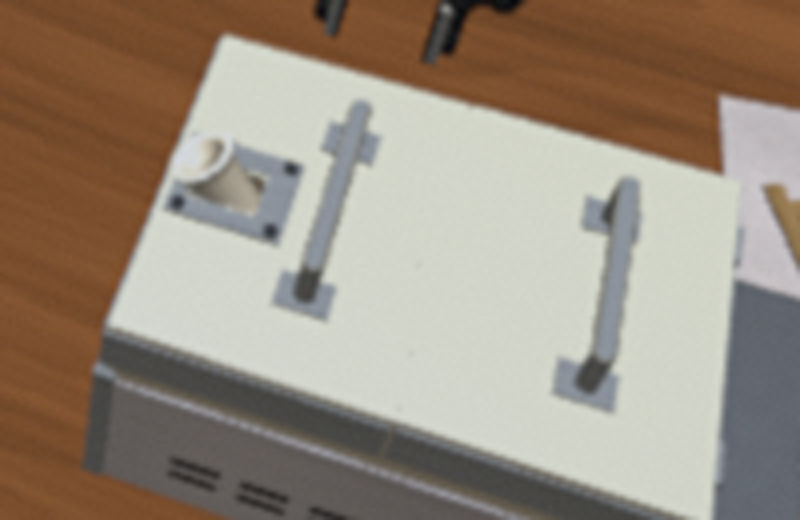

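The lid is shut: wrist and scene views both show one continuous slab with the sides in line. Now I measure the port mouth from this view and from the two fixed cameras.

```bash
cat > port.py <<'E'
from lid import *
H=np.radians(4.9);X=np.array([np.cos(H),np.sin(H),0]);Y=np.array([-X[1],X[0],0]);Z=np.array([0,0,1.])
J=np.array([.5529,.1248,.13]);M0=J+.0003*X-.135*Y+.06*Z
t=np.radians(35);N=-np.sin(t)*Y+np.cos(t)*Z;B=np.cross(N,X)  # B: in-mouth axis, upward side (+y)
if __name__=="__main__":
    print("nominal mouth",M0,"N",N.round(4),"B",B.round(3))
    for n,cl in(("wcl",wcloud),("ccl",cloud),("scl",cloud)):
        s=load(n);P=cl(s);D=P-M0;a,b,n_=D@X,D@B,D@N
        k=(np.hypot(a,b)<.024)&(abs(n_)<.006)
        Q=np.c_[a,b,n_][k]*1000
        print(n,k.sum(),"range",Q.min(0).round(1),Q.max(0).round(1),"med n",np.median(Q[:,2]).round(2))
        if n=="wcl":
            v,u=np.nonzero(k)
        # ray cast onto mouth plane: white pixels
        kk=(np.hypot(a,b)<.03)&(n_>-.003)&(n_<.006)
        v,u=np.nonzero(kk)
        if len(v)<20: continue
        if n=="wcl": d=wray(s,u,v)
        else:
            f=foc(s);d=np.c_[(u-s["cx"])/f,(v-s["cy"])/f,np.ones(len(u))]@s["rotation"].T
        tt=((M0-s["xyz"])@N)/(d@N);R=s["xyz"]+d*tt[:,None]-M0;q=np.c_[R@X,R@B]*1000
        (cx,cy),rr=cv2.minEnclosingCircle(q.astype(np.float32));print("   circle",round(cx,1),round(cy,1),round(rr,1),"world",(M0+(cx*X+cy*B)/1000).round(4))
E
python3 port.py
```

```text
nominal mouth [ 0.56473019 -0.00968099  0.19      ] N [ 0.049  -0.5715  0.8192] B [-0.07   0.816  0.574]Traceback (most recent call last):
  File "port.py", line 10, in <module>
    Q=np.c_[a,b,n_][k]*1000
      ~~~~~~~~~~~~~^^^
IndexError: boolean index did not match indexed array along axis 1; size of axis is 1536 but size of corresponding boolean axis is 512
```

```bash
sed -i 's/np.c_\[a,b,n_\]\[k\]/np.stack([a,b,n_],-1)[k]/' port.py; python3 port.py
```

```text
nominal mouth [ 0.56473019 -0.00968099  0.19      ] N [ 0.049  -0.5715  0.8192] B [-0.07   0.816  0.574]
wcl 677 range [-20.  -19.4  -6. ] [19.  20.3  1.2] med n -0.65
   circle -0.0 1.5 20.9 world [ 0.5646 -0.0084  0.1909]
ccl 143 range [-16.3 -21.1  -5.7] [21.2 17.   2.7] med n 0.05
   circle 3.5 -2.4 21.2 world [ 0.5684 -0.0114  0.1886]
scl 119 range [-17.  -15.9  -5.9] [19.4 21.6  1.1] med n -1.38
   circle 0.6 5.0 24.7 world [ 0.5649 -0.0055  0.1929]
```

```bash
cat > mv.py <<'E'
from h import *
from scipy.spatial.transform import Rotation as Rn
def plan(p,R):
    st=get_state();dr=Rn.from_matrix(R@st["tcp_rot"].T).as_rotvec(degrees=True)
    print("t",st["time"],"shift",(np.asarray(p)-st["position"]).round(4),"rot",dr.round(2))
def down(h):
    a=np.radians(h);x=np.array([np.cos(a),np.sin(a),0]);z=np.array([0,0,-1.]);return np.c_[x,np.cross(z,x),z]
E
python3 -c "
from mv import *
plan([.508,-.309,.33],down(6.7))"
```

```text
t 5.7833 shift [-0.052  -0.373  -0.0526] rot [-0.18  0.36  1.68]
```

Emit:
play_rows:
  targets:
    - [[-0.005,-0.037,0.0,0,0,0.3,0.06],[-0.01,-0.075,0.0,0,0,0.6,0.06],[-0.016,-0.113,0.0,0,0.1,0.9,0.06],[-0.022,-0.151,0.0,0,0.2,1.2,0.06],[-0.028,-0.189,0.0,-0.1,0.3,1.5,0.06],[-0.034,-0.227,-0.01,-0.2,0.4,1.7,0.06],[-0.04,-0.265,-0.02,-0.2,0.4,1.7,0.06],[-0.046,-0.303,-0.03,-0.2,0.4,1.7,0.06],[-0.05,-0.341,-0.04,-0.2,0.4,1.7,0.06],[-0.052,-0.373,-0.0526,-0.2,0.4,1.7,0.06]]

```text
time: 6.62
position: [0.5069, -0.3113, 0.328]
tcp_rot: [[0.993, 0.116, -0.003], [0.116, -0.993, 0.001], [-0.003, -0.001, -1.0]]
ft_force: [1.3, -0.1, 0.7]
width: 0.0601
```

Emit:
play_rows:
  targets:
    - [[0,0,0,0,0,0,0.06],[0,0,0,0,0,0,0.06]]

```text
time: 6.78
position: [0.5058, -0.3126, 0.3239]
tcp_rot: [[0.994, 0.113, -0.008], [0.113, -0.994, 0.005], [-0.008, -0.006, -1.0]]
ft_force: [-0.7, 0.1, 0.7]
width: 0.0601
```

```bash
python3 -c "
from mv import *
plan([.508,-.309,.217],down(6.7))
s=take('wrist','wr2');P=wcloud(s);print(get_state()['ft_force'])
v,u=np.mgrid[0:384,0:512]
g=(P[...,2]>.19)&(P[...,2]<.215)&(abs(P[...,0]-.508)<.02)&(abs(P[...,1]+.309)<.02)
print(P[(P[...,2]>.2015)&g].mean(0))
c=s['color'].astype(int);y=g&(c[...,0]-c[...,2]>50);print(y.sum(),P[y].mean(0),P[y].min(0),P[y].max(0))
"
```

```text
t 6.7833 shift [ 0.0022  0.0036 -0.1069] rot [-0.27 -0.48  0.23]
[0.45595429 0.30563776 0.15937108]
[ 0.50811536 -0.3089519   0.20398418]
458 [ 0.5086973  -0.30893074  0.20298048] [ 0.49729917 -0.3177684   0.19150623] [ 0.51566608 -0.29609206  0.2056721 ]
```

View pics/wr2.png

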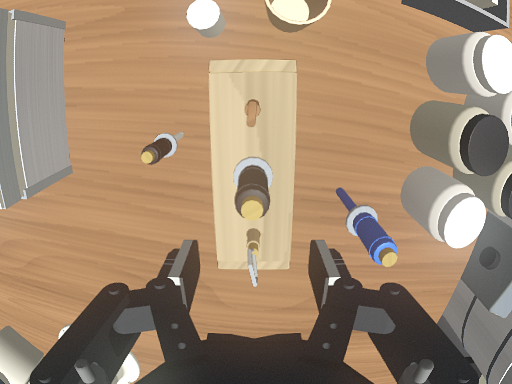

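The probe's plug is at (252,210), i.e. (0.508,-0.309) with its top at 0.204, standing upright between the pads. I descend.

Emit:
play_rows:
  targets:
    - [[0.002,0.0035,-0.015,-0.3,-0.5,0.2,0.06],[0.002,0.0035,-0.035,-0.3,-0.5,0.2,0.06],[0.002,0.0035,-0.055,-0.3,-0.5,0.2,0.06],[0.002,0.0035,-0.075,-0.3,-0.5,0.2,0.06],[0.002,0.0035,-0.09,-0.3,-0.5,0.2,0.06],[0.002,0.0035,-0.1,-0.3,-0.5,0.2,0.06],[0.002,0.0035,-0.106,-0.3,-0.5,0.2,0.06],[0.002,0.0035,-0.106,-0.3,-0.5,0.2,0.06],[0.002,0.0035,-0.106,-0.3,-0.5,0.2,0.06]]

```text
time: 7.58
position: [0.5088, -0.3073, 0.2205]
tcp_rot: [[0.993, 0.119, 0.004], [0.119, -0.993, -0.002], [0.003, 0.002, -1.0]]
ft_force: [-0.6, 0.4, 0.9]
width: 0.0598
```

```bash
python3 -c "
from mv import *
plan([.508,-.309,.217],down(6.7));take('wrist','wr3')
st=get_state();print(st['ft_force'],st['torque'])"
```

```text
t 7.5833 shift [-0.0008 -0.0017 -0.0035] rot [ 0.11  0.21 -0.13]
[ 0.21780761 -0.53990891  1.1215738 ] [-0.02099386 -0.00585228 -0.02230433]
```

View pics/wr3.png

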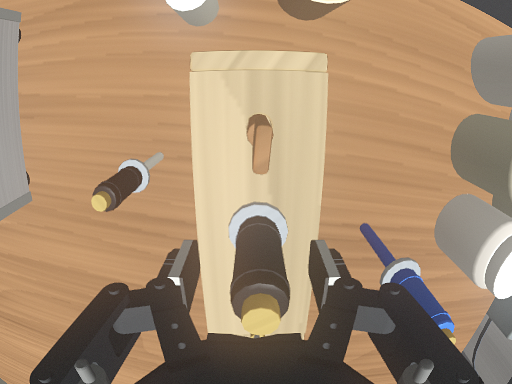

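The handle at (258,260) is centred between the pads. A small correction, then I close.

Emit:
play_rows:
  targets:
    - [[-0.0008,-0.0017,-0.002,0.1,0.2,-0.1,0.06],[-0.0008,-0.0017,-0.002,0.1,0.2,-0.1,0.045],[-0.0008,-0.0017,-0.002,0.1,0.2,-0.1,0.03],[-0.0008,-0.0017,-0.002,0.1,0.2,-0.1,0.018],[-0.0008,-0.0017,-0.002,0.1,0.2,-0.1,0.018],[-0.0008,-0.0017,-0.002,0.1,0.2,-0.1,0.018],[-0.0008,-0.0017,-0.002,0.1,0.2,-0.1,0.018]]
  newtons: 40

```text
time: 8.22
position: [0.5082, -0.3096, 0.2197]
tcp_rot: [[0.993, 0.117, 0.002], [0.117, -0.993, -0.002], [0.002, 0.002, -1.0]]
ft_force: [0.3, -1.3, 3.7]
width: 0.0247
```

```bash
python3 -c "
from mv import *
plan([.508,-.309,.217],down(6.7))
st=get_state();print(st['ft_force'],st['torque'],st['width'],st['position'],st['tcp_rot'])"
```

```text
t 8.2167 shift [-0.0002  0.0006 -0.0027] rot [ 0.1  0.1 -0. ]
[ 0.279138   -1.27375585  3.65429014] [-0.19095881 -0.04952219 -0.00794238] 0.024738932710235004 [ 0.50819959 -0.30962126  0.21969289] [[ 0.99316223  0.11672939  0.00174069]
 [ 0.11673235 -0.99316194 -0.00171133]
 [ 0.00152903  0.00190283 -0.99999702]]
```

Emit:
play_rows:
  targets:
    - [[0,0.0005,0.005,0,0,0,0.018],[0,0.0005,0.015,0,0,0,0.018],[0,0.0005,0.035,0,0,0,0.018],[0,0.0005,0.055,0,0,0,0.018],[0,0.0005,0.08,0,0,0,0.018],[0,0.0005,0.105,0,0,0,0.018],[0,0.0005,0.13,0,0,0,0.018],[0,0.0005,0.155,0,0,0,0.018],[0,0.0005,0.18,0,0,0,0.018],[0,0.0005,0.2,0,0,0,0.018]]

```text
time: 9.05
position: [0.5079, -0.3087, 0.4226]
tcp_rot: [[0.993, 0.117, 0.003], [0.117, -0.993, -0.003], [0.003, 0.003, -1.0]]
ft_force: [0.6, 0.3, -1.1]
width: 0.0248
```

Run:
```python
from mv import *
from port import X,Y,Z,N,B
st=get_state();print(st["position"],st["tcp_rot"],st["ft_force"],st["width"])
take('side','sl');take('scene','cl');take('wrist','wl')
M=np.array([.5647,-.0092,.1903])
z=-N
def R(psi):  # tool x rotated psi about z from lid X
    x=np.cos(psi)*X+np.sin(psi)*np.cross(z,X);return np.c_[x,np.cross(z,x),z]
tipgap=.04
p=M+N*(tipgap+.2017)
plan(p,R(0));print("tcp target",p)
# two steps: translate upright then tilt
a=cv2.imread('pics/sl.png')[60:260,200:400];cv2.imwrite('pics/cropG.png',cv2.resize(a,None,fx=3,fy=3))
```

```text
[ 0.50790414 -0.30874587  0.42258624] [[ 0.99313079  0.11696231  0.00332546]
 [ 0.11697107 -0.99313199 -0.00257466]
 [ 0.00300148  0.00294595 -0.99999116]] [ 0.61845922  0.25297594 -1.12535362] 0.024843729723289305
t 9.2 shift [ 0.0683  0.1617 -0.0336] rot [35.05  3.82 -1.67]
tcp target [ 0.57654164 -0.14732676  0.38828905]
```

View pics/cropG.png

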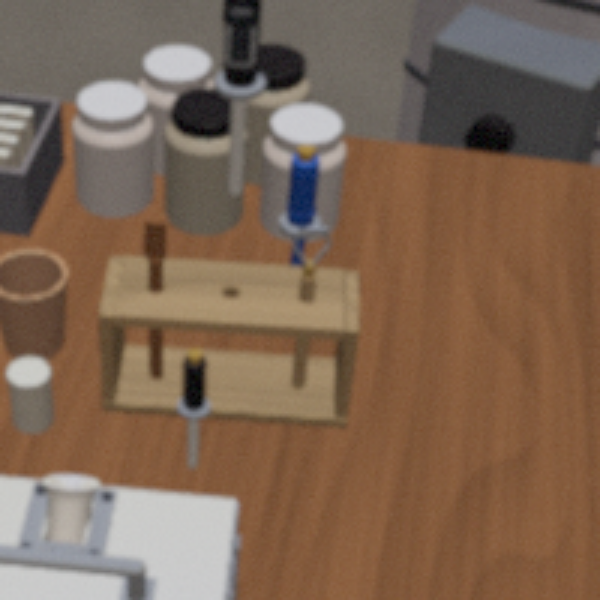

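View pics/wl.png

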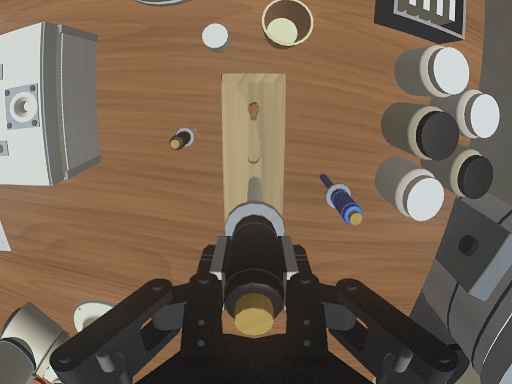

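The probe hangs straight in the grip, with its sheath at (253,160) in the wrist view. The rack hole is empty and the clay tools have not moved. I go to 40 mm outside the port mouth, tilted 35°.

Emit:
play_rows:
  targets:
    - [[0.007,0.016,0.003,3.5,0.38,-0.17,0.018],[0.014,0.032,0.005,7.0,0.76,-0.33,0.018],[0.021,0.05,0.005,10.5,1.15,-0.5,0.018],[0.028,0.068,0.005,14.0,1.53,-0.67,0.018],[0.035,0.086,0,17.5,1.91,-0.84,0.018],[0.042,0.104,-0.005,21.0,2.3,-1.0,0.018],[0.049,0.122,-0.01,24.5,2.7,-1.17,0.018],[0.056,0.138,-0.018,28.0,3.06,-1.34,0.018],[0.063,0.152,-0.026,31.5,3.44,-1.5,0.018],[0.068,0.162,-0.033,35.05,3.82,-1.67,0.018]]

```text
time: 10.03
position: [0.5767, -0.1456, 0.3863]
tcp_rot: [[0.996, 0.068, -0.052], [0.086, -0.813, 0.575], [-0.003, -0.578, -0.816]]
ft_force: [-0.5, -0.9, -1.5]
width: 0.0252
```

Emit:
play_rows:
  targets:
    - [[0,0,0,0,0,0,0.018],[0,0,0,0,0,0,0.018],[0,0,0,0,0,0,0.018]]

```text
time: 10.28
position: [0.5765, -0.146, 0.3854]
tcp_rot: [[0.996, 0.067, -0.053], [0.085, -0.814, 0.575], [-0.005, -0.577, -0.817]]
ft_force: [0.1, -0.5, -1.2]
width: 0.0248
```

```bash
cat > ins.py <<'E'
from mv import *
from port import X,Y,Z,N,B
M=np.array([.5647,-.0092,.1903])
L=.2017
def R0():
    z=-N;x=X;return np.c_[x,np.cross(z,x),z]
def goal(gap,dx=0,db=0): return M+N*(gap+L)+X*dx+B*db
def where():
    st=get_state();z=st["tcp_rot"][:,2];tip=st["position"]+z*L
    d=tip-M;print("t",st["time"],"tip rel mouth mm (x,b,n)",(1000*np.array([d@X,d@B,d@N])).round(2),"axis err deg (x,b)",np.degrees([-z@X*-1,z@B]).round(2),"F(x,b,n)",np.array([st["ft_force"]@X,st["ft_force"]@B,st["ft_force"]@N]).round(2),"T",st["torque"].round(2),"w",st["width"].round(4))
E
python3 - <<'E'
from ins import *
where();plan(goal(.02),R0())
w=take('wrist','wp1');s=take('side','sp1');c=take('scene','cp1')
cv2.imwrite('pics/cropH.png',cv2.resize(s["color"][120:280,150:310,::-1],None,fx=3.5,fy=3.5))
cv2.imwrite('pics/cropI.png',cv2.resize(c["color"][120:280,230:390,::-1],None,fx=3.5,fy=3.5))
E
```

```text
Traceback (most recent call last):
  File "ins.py", line 10, in where
    d=tip-M;print("t",st["time"],"tip rel mouth mm (x,b,n)",(1000*np.array([d@X,d@B,d@N])).round(2),"axis err deg (x,b)",np.degrees([-z@X*-1,z@B]).round(2),"F(x,b,n)",np.array([st["ft_force"]@X,st["ft_force"]@B,st["ft_force"]@N]).round(2),"T",st["torque"].round(2),"w",st["width"].round(4))
                                                                                                                                                                                                                                                                             ^^^^^^^^^^^^^^^^^
AttributeError: 'float' object has no attribute 'round'
```

```bash
sed -i 's/st\["width"\].round(4)/st["width"]/' ins.py
python3 - <<'E'
from ins import *
where();plan(goal(.02),R0())
w=take('wrist','wp1');s=take('side','sp1');c=take('scene','cp1')
cv2.imwrite('pics/cropH.png',cv2.resize(s["color"][120:280,150:310,::-1],None,fx=3.5,fy=3.5))
cv2.imwrite('pics/cropI.png',cv2.resize(c["color"][120:280,230:390,::-1],None,fx=3.5,fy=3.5))
E
```

```text
t 10.2833 tip rel mouth mm (x,b,n) [-0.71  0.35 36.86] axis err deg (x,b) [-0.22  0.25] F(x,b,n) [ 0.02 -1.12 -0.64] T [-0.38 -0.05  0.01] w 0.024776427397265093
t 10.2833 shift [-0.0009  0.0101 -0.0135] rot [-0.23 -0.29 -0.  ]
```

View pics/cropH.png

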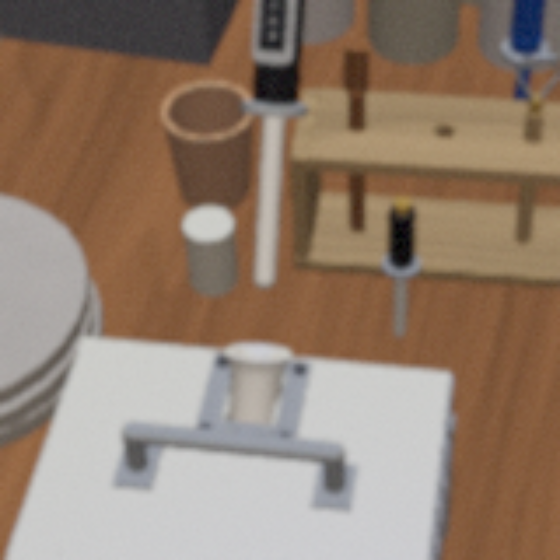

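View pics/cropI.png

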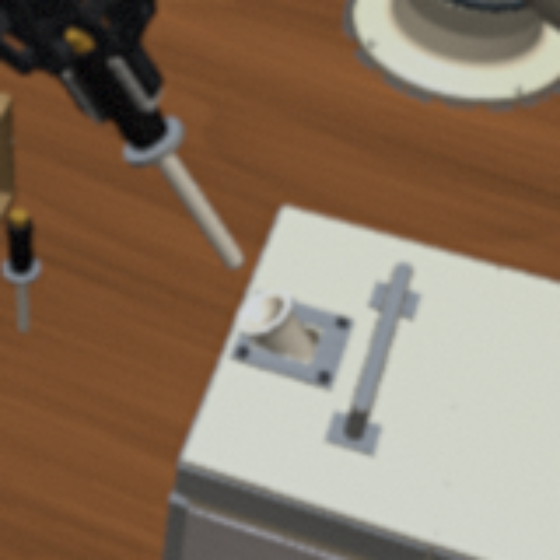

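View pics/wp1.png

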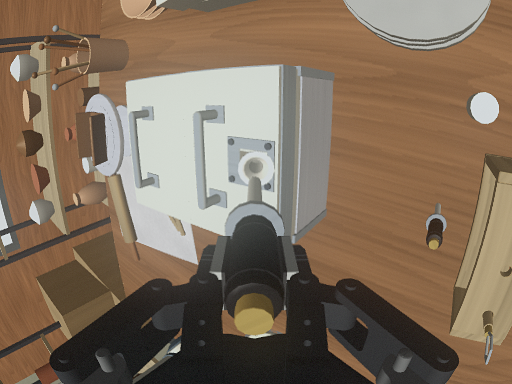

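The probe looks in line with the port. At wrist (255,168) the mouth sits at the end of the sheath, and the line agrees in the scene and side crops. I check the relative alignment in images before going in.

Run:
```python
from ins import *
def wproj(s,p):
    c=(np.asarray(p)-s["xyz"])@s["rotation"];r=np.hypot(c[...,0],c[...,1]);t=np.arctan2(r,c[...,2])*foc(s);return c[...,0]/r*t+s["cx"],c[...,1]/r*t+s["cy"]
st=get_state();zt=st["tcp_rot"][:,2];tip=st["position"]+zt*L
th=np.linspace(0,2*np.pi,60)[:,None]
for n,pf,box,k in(("wp1",wproj,(110,230,200,320),6),("sp1",proj,(140,240,190,290),6),("cp1",proj,(150,240,255,345),6)):
    s=load(n);im=s["color"][box[0]:box[1],box[2]:box[3],::-1];im=cv2.resize(im,None,fx=k,fy=k,interpolation=cv2.INTER_CUBIC)
    def dr(P,c):
        u,v=pf(s,P);q=np.c_[(u-box[2]+.5)*k,(v-box[0]+.5)*k].round().astype(np.int32);cv2.polylines(im,[q],False,c,1)
    for r in(.0205,.0125): dr(M+r*(np.cos(th)*X+np.sin(th)*B),(0,0,255))
    zz=np.linspace(0,.1,20)[:,None]
    a=np.cross(zt,X);a/=np.linalg.norm(a)
    for o in(X,a,-X,-a): dr(tip-zt*zz+.006*o,(0,200,0))
    dr(tip+zt*np.linspace(0,.037,5)[:,None],(255,0,0))
    cv2.imwrite(f"pics/ov_{n}.png",im[:600])
```

```text
(no output)
```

View pics/ov_wp1.png

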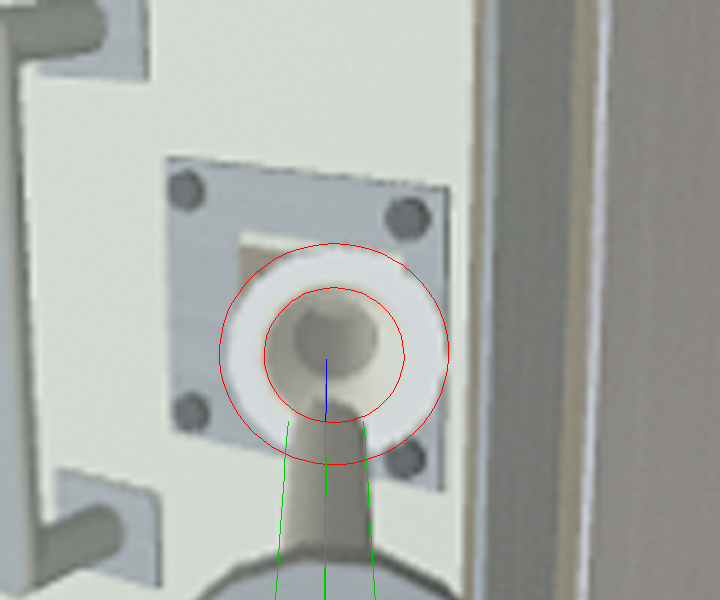

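View pics/ov_sp1.png

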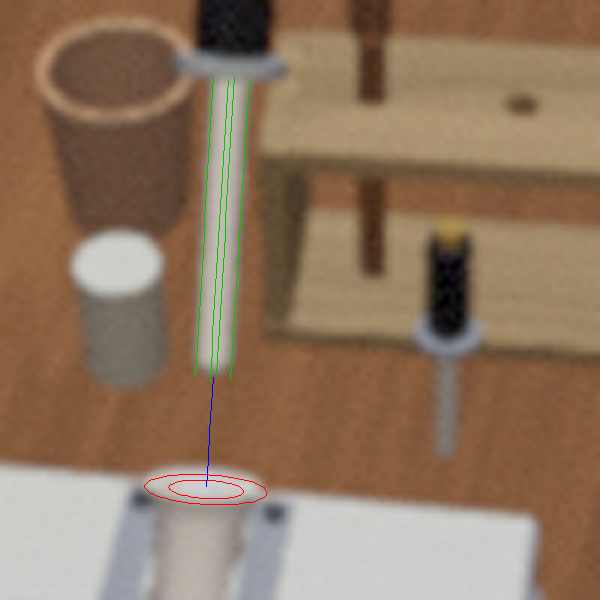

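View pics/ov_cp1.png

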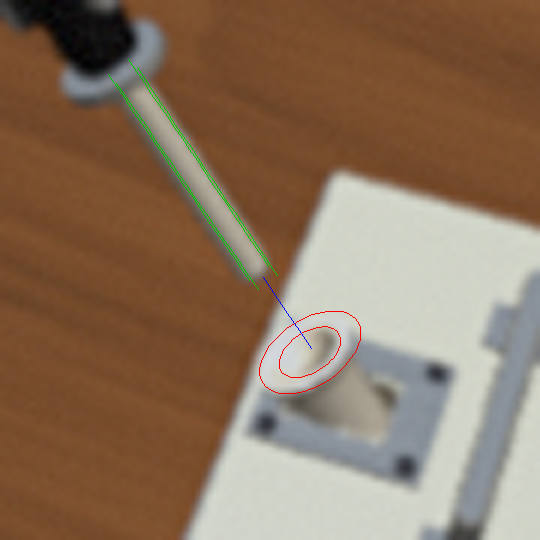

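The wrist overlay puts the mouth ring within about 0.5 mm of my estimate. The sheath leans about 0.6° towards -b relative to the tool axis, where b is the direction across the mouth on its uphill side. I compensate for that and go to 12 mm off the mouth.

```bash
cat >> ins.py <<'E'
from scipy.spatial.transform import Rotation as Rn2
def Rc(th=.6): return Rn2.from_rotvec(X*th,degrees=True).as_matrix()@R0()
E
python3 -c "
from ins import *
plan(goal(.012,0,-.0006),Rc())"
```

```text
t 10.4333 shift [-0.0012  0.0141 -0.0224] rot [ 0.43 -0.05  0.01]
```

Emit:
play_rows:
  targets:
    - [[-0.0003,0.003,-0.005,0.1,0,0,0.018],[-0.0006,0.006,-0.01,0.2,0,0,0.018],[-0.0009,0.009,-0.015,0.3,0,0,0.018],[-0.0012,0.012,-0.02,0.4,0,0,0.018],[-0.0012,0.0141,-0.0224,0.4,0,0,0.018],[-0.0012,0.0141,-0.0224,0.4,0,0,0.018],[-0.0012,0.0141,-0.0224,0.4,0,0,0.018]]

```text
time: 11.02
position: [0.5752, -0.1316, 0.3648]
tcp_rot: [[0.996, 0.069, -0.051], [0.086, -0.81, 0.58], [-0.001, -0.582, -0.813]]
ft_force: [-0.2, -0.3, -1.8]
width: 0.025
```

Run:
```python
from ins import *
where();plan(goal(-.015,0,-.0006),Rc())
w=take('wrist','wp2');s=take('side','sp2');c=take('scene','cp2')
a=cv2.resize(w["color"][110:230,195:315,::-1],None,fx=3.3,fy=3.3,interpolation=cv2.INTER_CUBIC)
b=cv2.resize(c["color"][165:245,255:335,::-1],(396,396),interpolation=cv2.INTER_CUBIC)
cv2.imwrite('pics/pair2.png',np.hstack([a,b]))
```

```text
t 11.0167 tip rel mouth mm (x,b,n) [-0.23  1.55 11.67] axis err deg (x,b) [-0.07  0.59] F(x,b,n) [-0.27 -1.31 -1.31] T [-0.44  0.02 -0.04] w 0.024996174095517014
t 11.0167 shift [-0.0013  0.0152 -0.0219] rot [ 0.02 -0.07 -0.01]
```

View pics/pair2.png

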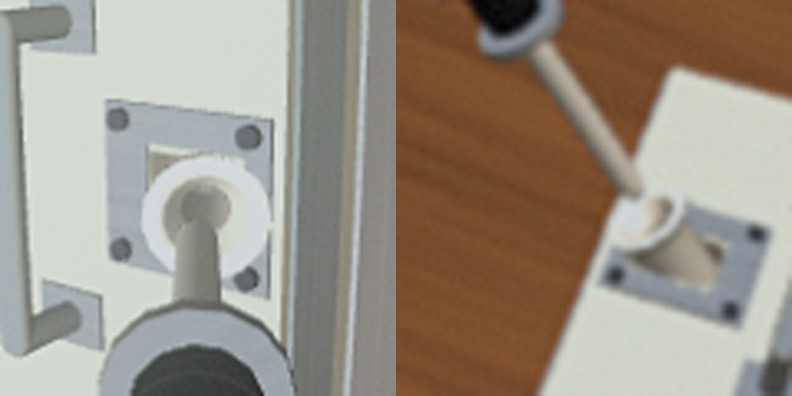

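```bash
cat > ov.py <<'E'
from ins import *
def wproj(s,p):
    c=(np.asarray(p)-s["xyz"])@s["rotation"];r=np.hypot(c[...,0],c[...,1]);t=np.arctan2(r,c[...,2])*foc(s);return c[...,0]/r*t+s["cx"],c[...,1]/r*t+s["cy"]
def ov(n,box,k,out,clear=True):
    st=get_state();zt=st["tcp_rot"][:,2];tip=st["position"]+zt*L
    th=np.linspace(0,2*np.pi,60)[:,None];s=load(n);pf=wproj if n[0]=='w' else proj
    im=cv2.resize(s["color"][box[0]:box[1],box[2]:box[3],::-1],None,fx=k,fy=k,interpolation=cv2.INTER_CUBIC);raw=im.copy()
    def dr(P,c):
        u,v=pf(s,P);q=np.c_[(u-box[2]+.5)*k,(v-box[0]+.5)*k].round().astype(np.int32);cv2.polylines(im,[q],False,c,1)
    for r,d in((.0205,0),(.0125,0),(.0075,.012)): dr(M-N*d+r*(np.cos(th)*X+np.sin(th)*B),(0,0,255))
    a=np.cross(zt,X);a/=np.linalg.norm(a)
    for o in(X,a,-X,-a): dr(tip-zt*np.linspace(0,.1,20)[:,None]+.006*o,(0,200,0))
    cv2.imwrite(f"pics/{out}.png",np.hstack([raw,im]))
E
python3 -c "
from ov import *
ov('wp2',(125,215,220,290),5.5,'ovw2');ov('cp2',(160,235,265,335),5.5,'ovc2')"
```

```text
(no output)
```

View pics/ovw2.png

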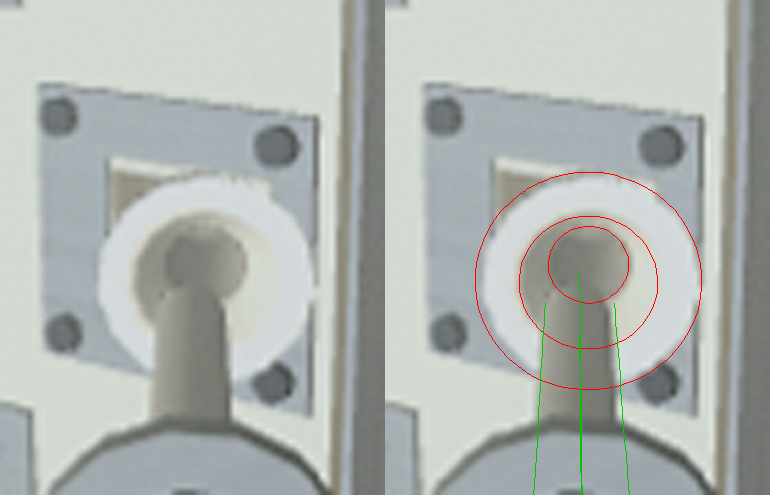

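View pics/ovc2.png

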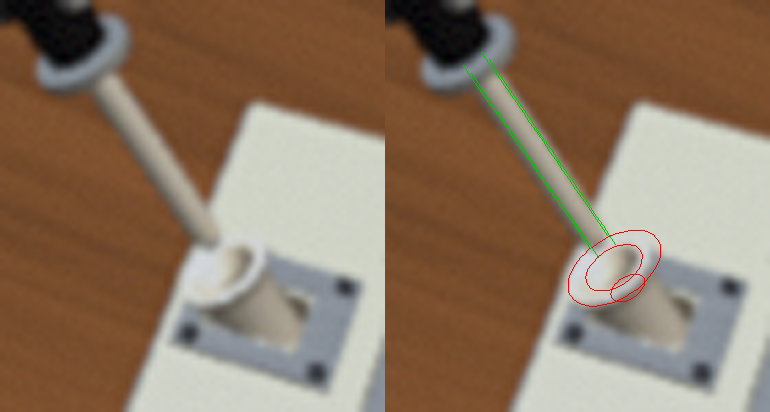

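The ring and bore overlay agree to about 0.3 mm, but the sheath centre (193) now sits left of the bore (205), which is 2 mm towards +b. The lean correction was not justified, so I undo it and enter just inside the funnel.

```bash
python3 -c "
from ins import *
plan(goal(.005,0.0002,-.0002),Rc(0))"
```

```text
t 11.1667 shift [-0.0002  0.0044 -0.0058] rot [-0.56 -0.07  0.01]
```

Emit:
play_rows:
  targets:
    - [[0,0.0015,-0.002,-0.2,0,0,0.018],[-0.0001,0.003,-0.004,-0.4,0,0,0.018],[-0.0002,0.0044,-0.0058,-0.55,-0.05,0,0.018],[-0.0002,0.0044,-0.0058,-0.55,-0.05,0,0.018],[-0.0002,0.0044,-0.0058,-0.55,-0.05,0,0.018]]

```text
time: 11.58
position: [0.5751, -0.1273, 0.3594]
tcp_rot: [[0.996, 0.07, -0.049], [0.085, -0.816, 0.572], [-0.001, -0.574, -0.819]]
ft_force: [0.1, 0.4, -0.9]
width: 0.0252
```

```bash
python3 -c "
from ov import *
where();take('wrist','wp3');take('side','sp3')
ov('wp3',(125,215,220,290),5.5,'ovw3');ov('sp3',(150,230,190,260),5.5,'ovs3')
plan(goal(-.012,0.0002,-.0002),Rc(0))"
```

```text
t 11.5833 tip rel mouth mm (x,b,n) [ 0.14 -0.09  4.79] axis err deg (x,b) [-0.03  0.01] F(x,b,n) [ 0.17 -0.22 -0.93] T [-0.42 -0.07 -0.03] w 0.025164462472166037
t 11.6833 shift [-0.0009  0.0097 -0.014 ] rot [-0.01 -0.02  0.01]
```

View pics/ovw3.png

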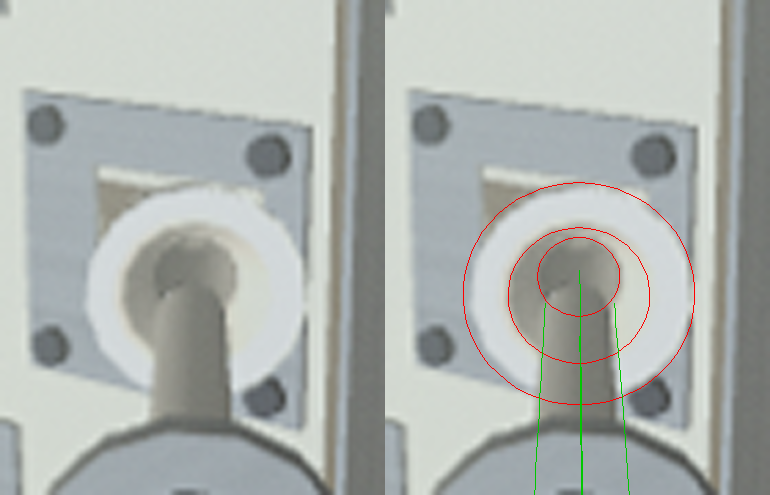

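View pics/ovs3.png

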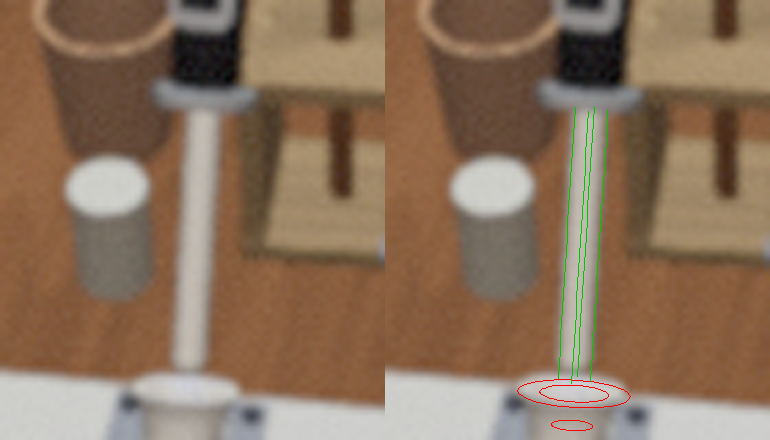

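Aligned now: sheath centre 193 against bore centre 196, and the side view is also within about 0.6 mm. I enter gently along the bore.

Emit:
play_rows:
  targets:
    - [[-0.0001,0.0014,-0.002,0,0,0,0.018],[-0.0002,0.0028,-0.004,0,0,0,0.018],[-0.0004,0.0042,-0.006,0,0,0,0.018],[-0.0005,0.0056,-0.008,0,0,0,0.018],[-0.0006,0.007,-0.01,0,0,0,0.018],[-0.0008,0.0084,-0.012,0,0,0,0.018],[-0.0009,0.0097,-0.014,0,0,0,0.018],[-0.0009,0.0097,-0.014,0,0,0,0.018]]

```text
time: 12.35
position: [0.5741, -0.1174, 0.345]
tcp_rot: [[0.996, 0.07, -0.05], [0.086, -0.816, 0.572], [-0.001, -0.574, -0.819]]
ft_force: [-0.5, -0.4, -2.0]
width: 0.0248
```

```bash
python3 -c "
from ov import *
where()
plan(goal(-.035,0.0002,-.0002),Rc(0))"
```

```text
t 12.35 tip rel mouth mm (x,b,n) [ -0.04  -0.15 -12.65] axis err deg (x,b) [-0.05  0.03] F(x,b,n) [-0.53 -1.39 -1.43] T [-0.4  -0.08  0.02] w 0.024845806578510574
t 12.35 shift [-0.001   0.0128 -0.0183] rot [-0.03 -0.06 -0.01]
```

No contact. I continue down the bore.

Emit:
play_rows:
  targets:
    - [[-0.0001,0.0014,-0.002,0,0,0,0.018],[-0.0002,0.0028,-0.004,0,0,0,0.018],[-0.0003,0.0042,-0.006,0,0,0,0.018],[-0.0005,0.0056,-0.008,0,0,0,0.018],[-0.0006,0.007,-0.01,0,0,0,0.018],[-0.0007,0.0084,-0.012,0,0,0,0.018],[-0.0008,0.0098,-0.014,0,0,0,0.018],[-0.0009,0.0112,-0.016,0,0,0,0.018],[-0.001,0.0128,-0.0183,0,0,0,0.018],[-0.001,0.0128,-0.0183,0,0,0,0.018]]

```text
time: 13.18
position: [0.573, -0.1043, 0.3261]
tcp_rot: [[0.996, 0.069, -0.051], [0.086, -0.816, 0.572], [-0.002, -0.574, -0.819]]
ft_force: [0.0, 0.0, -2.3]
width: 0.0247
```

```bash
python3 -c "
from ov import *
where()
plan(goal(-.06,0.0002,-.0002),Rc(0))"
```

```text
t 13.1833 tip rel mouth mm (x,b,n) [ -0.14  -0.15 -35.67] axis err deg (x,b) [-0.09  0.05] F(x,b,n) [ 0.04 -1.32 -1.92] T [-0.43  0.01  0.03] w 0.024713454251456105
t 13.1833 shift [-0.0012  0.014  -0.0199] rot [-0.04 -0.1  -0.02]
```

Emit:
play_rows:
  targets:
    - [[0,0.0014,-0.002,0,0,0,0.018],[-0.0002,0.0028,-0.004,0,-0.1,0,0.018],[-0.0003,0.0042,-0.006,0,-0.1,0,0.018],[-0.0005,0.0056,-0.008,0,-0.1,0,0.018],[-0.0006,0.007,-0.01,0,-0.1,0,0.018],[-0.0007,0.0084,-0.012,0,-0.1,0,0.018],[-0.0008,0.0098,-0.014,0,-0.1,0,0.018],[-0.0009,0.0112,-0.016,0,-0.1,0,0.018],[-0.001,0.0126,-0.018,0,-0.1,0,0.018],[-0.0011,0.014,-0.02,0,-0.1,0,0.018]]

```text
time: 14.02
position: [0.5719, -0.0902, 0.3059]
tcp_rot: [[0.996, 0.07, -0.049], [0.086, -0.816, 0.572], [0.0, -0.574, -0.819]]
ft_force: [-0.2, -0.3, -1.3]
width: 0.0251
```

```bash
python3 -c "
from ov import *
where();take('wrist','wp4');take('scene','cp4')
plan(goal(-.09,0.0002,-.0002),Rc(0))"
```

```text
t 14.0167 tip rel mouth mm (x,b,n) [  0.28  -0.16 -60.35] axis err deg (x,b) [-0.    0.04] F(x,b,n) [-0.2  -1.03 -0.88] T [-0.42 -0.04  0.03] w 0.025108813096274663
t 14.1167 shift [-0.0015  0.0169 -0.024 ] rot [-0.06 -0.03 -0.03]
```

View pics/wp4.png

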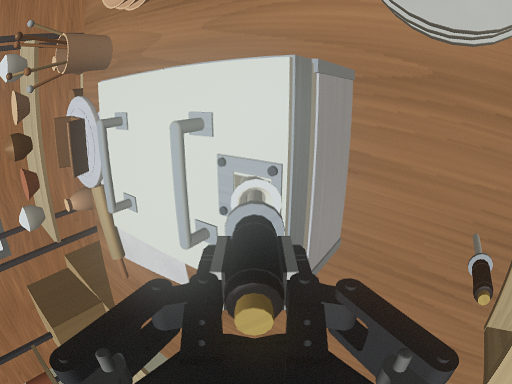

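The sheath is well inside the port at (255,200), the lid has not moved, and I feel no contact force. I continue to about 10 mm short of seating.

Emit:
play_rows:
  targets:
    - [[-0.0001,0.0017,-0.0024,0,0,0,0.018],[-0.0003,0.0034,-0.0048,0,0,0,0.018],[-0.0004,0.0051,-0.0072,0,0,0,0.018],[-0.0006,0.0068,-0.0096,0,0,0,0.018],[-0.0008,0.0085,-0.012,0,0,0,0.018],[-0.0009,0.0102,-0.0144,0,0,0,0.018],[-0.001,0.0118,-0.0168,0,0,0,0.018],[-0.0012,0.0135,-0.0192,0,0,0,0.018],[-0.0014,0.0152,-0.0216,0,0,0,0.018],[-0.0015,0.0169,-0.024,0,0,0,0.018]]

```text
time: 14.95
position: [0.5703, -0.073, 0.2814]
tcp_rot: [[0.996, 0.07, -0.05], [0.086, -0.816, 0.572], [-0.001, -0.574, -0.819]]
ft_force: [0.1, 0.6, -1.5]
width: 0.0249
```

```bash
python3 -c "
from ov import *
where()
plan(goal(-.1,0.0002,-.0002),Rc(0))"
```

```text
t 14.95 tip rel mouth mm (x,b,n) [ 0.00e+00 -3.00e-02 -9.03e+01] axis err deg (x,b) [-0.04  0.06] F(x,b,n) [ 0.2  -0.36 -1.54] T [-0.39 -0.02 -0.  ] w 0.02494442889690089
t 14.95 shift [-0.0004  0.0056 -0.0079] rot [-0.06 -0.04 -0.03]
```

Last 10 mm: 8 mm slowly, then 0.5 mm steps while I watch the force.

Emit:
play_rows:
  targets:
    - [[-0.0001,0.0009,-0.0013,0,0,0,0.018],[-0.0002,0.0018,-0.0026,0,0,0,0.018],[-0.0002,0.0027,-0.0039,0,0,0,0.018],[-0.0003,0.0036,-0.0052,0,0,0,0.018],[-0.0003,0.0043,-0.0062,0,0,0,0.018],[-0.0004,0.0047,-0.0067,0,0,0,0.018],[-0.0004,0.005,-0.0072,0,0,0,0.018],[-0.0004,0.005,-0.0072,0,0,0,0.018]]

```text
time: 15.62
position: [0.5699, -0.068, 0.2742]
tcp_rot: [[0.996, 0.07, -0.05], [0.086, -0.816, 0.572], [-0.0, -0.574, -0.819]]
ft_force: [-0.5, 0.6, -1.2]
width: 0.0249
```

```bash
python3 -c "
from ov import *
where();take('wrist','wp5');c=take('scene','cp5');s=take('side','sp5')
cv2.imwrite('pics/pair5.png',np.hstack([cv2.resize(c['color'][165:245,255:335,::-1],(390,390),interpolation=cv2.INTER_CUBIC),cv2.resize(s['color'][170:250,185:265,::-1],(390,390),interpolation=cv2.INTER_CUBIC)]))
plan(goal(-.102,0.0002,-.0002),Rc(0))"
```

```text
t 15.6167 tip rel mouth mm (x,b,n) [ 5.000e-02 -2.000e-02 -9.913e+01] axis err deg (x,b) [-0.04  0.06] F(x,b,n) [-0.41 -0.19 -1.34] T [-0.43  0.01 -0.01] w 0.02494510328841931
t 15.7667 shift [-0.0002  0.0018 -0.0025] rot [-0.05 -0.03 -0.03]
```

View pics/pair5.png

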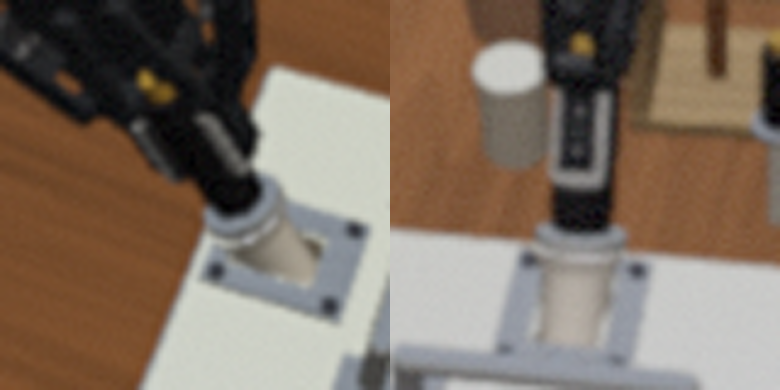

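The collar is just above the mouth in both views. I take the final small steps.

Emit:
play_rows:
  targets:
    - [[0,0.0003,-0.0004,0,0,0,0.018],[-0.0001,0.0006,-0.0008,0,0,0,0.018],[-0.0001,0.0009,-0.0012,0,0,0,0.018],[-0.0001,0.0009,-0.0012,0,0,0,0.018]]

```text
time: 16.1
position: [0.5699, -0.0676, 0.2738]
tcp_rot: [[0.996, 0.07, -0.048], [0.085, -0.816, 0.572], [0.001, -0.574, -0.819]]
ft_force: [-0.3, -4.9, 2.2]
width: 0.0251
```

```bash
python3 -c "
from ov import *
where()"
```

```text
t 16.1 tip rel mouth mm (x,b,n) [  0.3   -0.11 -99.64] axis err deg (x,b) [0.03 0.  ] F(x,b,n) [-0.76 -2.69  4.61] T [-0.52  0.1   0.07] w 0.025066448231830518
```

The collar is seated: the force along the bore rose by about 6 N. I release and back out along the bore axis.

Emit:
play_rows:
  targets:
    - [[0,0,0,0,0,0,0.024],[0,0,0,0,0,0,0.03],[0,0,0,0,0,0,0.04],[0,0,0,0,0,0,0.055],[0,0,0,0,0,0,0.06],[0,0,0,0,0,0,0.06]]

```text
time: 16.6
position: [0.5699, -0.0674, 0.2738]
tcp_rot: [[0.996, 0.071, -0.049], [0.086, -0.816, 0.572], [0.001, -0.574, -0.819]]
ft_force: [-0.4, 0.2, 0.1]
width: 0.0602
```

```bash
python3 -c "
from ov import *
where();take('wrist','wp6')"
```

```text
t 16.6 tip rel mouth mm (x,b,n) [ 2.800e-01  4.000e-02 -9.981e+01] axis err deg (x,b) [0.02 0.02] F(x,b,n) [-0.42  0.29 -0.04] T [-0.21 -0.01  0.04] w 0.060150697734655104
```

View pics/wp6.png

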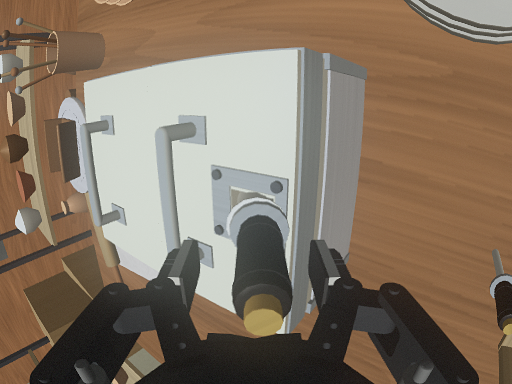

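The probe at (260,260) stands free between the open pads. I retreat along the bore.

Emit:
play_rows:
  targets:
    - [[0.0005,-0.006,0.008,0,0,0,0.06],[0.001,-0.012,0.017,0,0,0,0.06],[0.002,-0.02,0.029,0,0,0,0.06],[0.0025,-0.029,0.041,0,0,0,0.06],[0.0035,-0.04,0.057,0,0,0,0.06],[0.0045,-0.051,0.074,0,0,0,0.06],[0.0055,-0.063,0.09,0,0,0,0.06],[0.0065,-0.075,0.107,0,0,0,0.06],[0.0075,-0.086,0.123,0,0,0,0.06],[0.0075,-0.086,0.123,0,0,0,0.06]]

```text
time: 17.48
position: [0.5772, -0.1556, 0.4011]
tcp_rot: [[0.996, 0.072, -0.043], [0.084, -0.818, 0.569], [0.006, -0.571, -0.821]]
ft_force: [0.4, -1.2, 0.6]
width: 0.0603
```

```bash
python3 -c "
from chk import *
st=get_state();print(st['position'],st['time'])
take('wrist','wf');c=take('scene','cf');s=take('side','sf')
cv2.imwrite('pics/pairf.png',np.hstack([cv2.resize(c['color'][160:310,265:415,::-1],(400,400),interpolation=cv2.INTER_CUBIC),cv2.resize(s['color'][160:310,150:300,::-1],(400,400),interpolation=cv2.INTER_CUBIC)]))
"
```

```text
[ 0.5772437  -0.15561139  0.4010534 ] 17.4833
```

View pics/pairf.png

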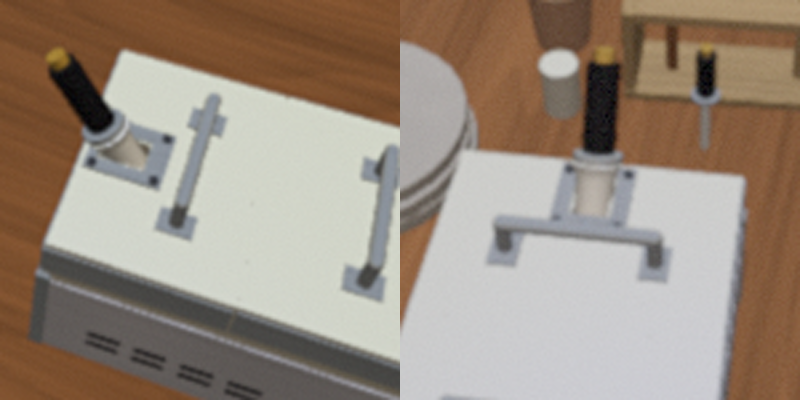

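View pics/wf.png

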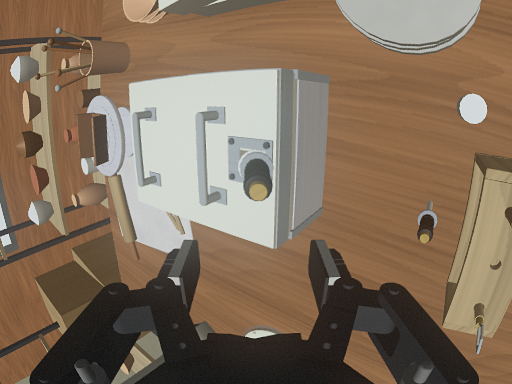

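View pics/cf.png

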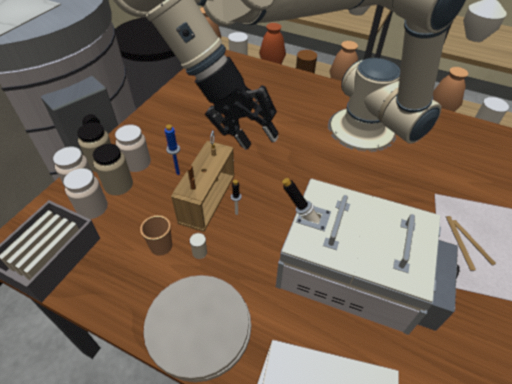

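Run:
```python
from ins import *
for n in("cf","sf"):
    s=load(n);P=cloud(s);D=P-M;a,b,h=[(D@e)*1000 for e in(X,B,N)];r=np.hypot(a,b)
    k=(r>14.5)&(r<19)&(h>-4)&(h<12);print(n,"collar top n",np.median(h[k]).round(2),np.percentile(h[k],[20,80]).round(2),k.sum())
    k=(r<20)&(h>15)&(h<72);print("  handle centre x,b low/high",[(np.median(a[k&(h>lo)&(h<lo+15)]).round(1),np.median(b[k&(h>lo)&(h<lo+15)]).round(1)) for lo in(15,50)],"top n",h[(r<15)&(h<110)].max().round(1))
    # whole-lid outline on z=.17
    J=np.array([.5529,.1248,0]);D=P-J;x=D@X*1000;y=D@Y*1000;g=abs(P[...,2]-.17)<.006
    for lo,hi in((-140,-110),(-40,-5),(5,40),(110,140)):
        w=g&(y>lo)&(y<hi)&(abs(x)<125);print("  y",lo,hi,"x range",np.percentile(x[w],[.5,99.5]).round(1))
a=load("ccl")["color"].astype(int);b=load("cf")["color"].astype(int)
d=abs(a-b).max(-1);print("scene change in rack/cup/prop region",(d[180:270,140:215]>40).sum(),"kiln region",(d[225:320,290:440]>40).sum())
```

```text
cf collar top n 4.28 [0.6  6.75] 61
  handle centre x,b low/high [(np.float64(10.5), np.float64(3.7)), (np.float64(10.6), np.float64(3.2))] top n 88.5
  y -140 -110 x range [-106.9  113.2]
  y -40 -5 x range [-107.2  113.4]
  y 5 40 x range [-107.8  112.3]
  y 110 140 x range [-108.   112.5]
sf collar top n 2.4 [-0.59  5.93] 89
  handle centre x,b low/high [(np.float64(-1.4), np.float64(8.5)), (np.float64(-0.6), np.float64(8.2))] top n 86.8
  y -140 -110 x range [-108.6  111.6]
  y -40 -5 x range [-108.5  111.2]
  y 5 40 x range [-109.2  110.5]
  y 110 140 x range [-109.2  110.6]
scene change in rack/cup/prop region 0 kiln region 0
```

Run:
```python
from h import *
c=load("cf")["color"][185:320,285:400,::-1];cv2.imwrite("pics/fin.png",cv2.resize(c,None,fx=5,fy=4.4,interpolation=cv2.INTER_CUBIC))
```

```text
(no output)
```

View pics/fin.png

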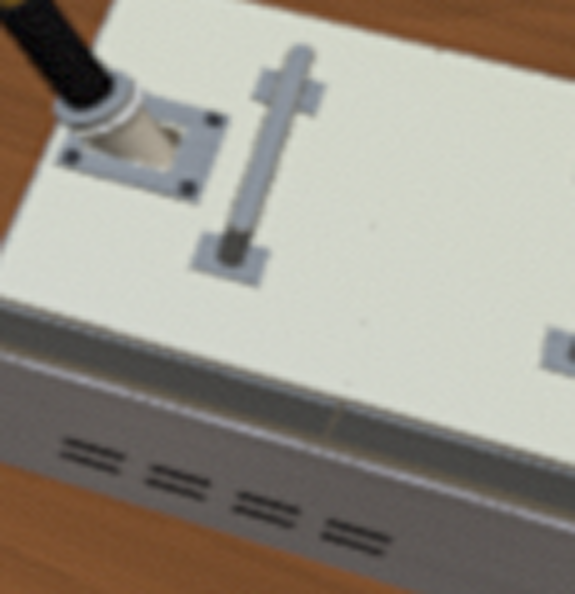

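The probe's plug end is 87–88 mm above the mouth, against 86 mm when fully seated, so the collar is down. The lid sides are in line within about 0.8 mm and nothing else has moved. I hand in.

```bash
python3 -c "
from plant import close_job
print(close_job())"
```

```text
the job is handed in; nothing more can be done
None
```

The kiln lid is closed and the pyrometer probe is seated in the sloping port. I handed the job in at about 17.5 s of the 61 s allowed.

**Lid:** I gripped the loose half by its bar, slid it about 40 mm while turning it 1.8°, and pressed it against the fixed half with about 12 N.
- The joint line disappeared along its whole visible length in the wrist view.
- The sides line up to 0.3 mm in the close wrist view. The two fixed cameras gave 0.7–1 mm, a small disagreement but still within 1 mm.

**Probe:** I took the large black probe from the middle rack hole and put it down the bore at 35°. I felt no contact until the collar touched at about 6 N, then released it and backed out along the bore.
- The plug end is 87–88 mm above the mouth; fully seated would be 86 mm. The images show the collar on the mouth.
- The depth reading of the collar face itself was too scattered to use.
- One lean correction during alignment turned out wrong. I saw it in the next picture and undid it before entering the port.

**Everything else:** Before-and-after scene pictures show no change around the cup, the kiln prop and most of the rack. The clay tools still stand in the rack.

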